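# Carry a wet rosette to the drying rack on a trowel

## Robot

A 6-joint arm with a two-finger parallel gripper is mounted at the origin on the work surface. World frame = base frame: x ahead of the robot, y to its left, z up, the work surface at z = 0. Lengths are in m, angles in rad, forces in N, time in s.
With the tool pointing down it reaches from about 0.35 to 0.975 m from the base axis. Payload 4.9 kg.
Tool frame: the origin (TCP) lies midway between the tips of the shut fingers; the grasp point (between the pads) lies 19 mm behind it; z points along the fingers, x is the direction in which the jaws open and shut, and the axes are right-handed (so a half turn about z gives the same grasp; the last joint's range is limited). The gripper opens to 85 mm and grips with 20 to 120 N. Pads are 22 mm wide; open, the fingers measure 114 mm over their backs; the gripper's body (76 mm by 85 mm) begins 54 mm behind the grasp point. The pads swing forward as they close: fully open they stand 13 mm farther back than shut.
Start: joints at [-1.341, 0.053, 1.613, -0, 1.476, -0.119], TCP at [0.214, -0.587, 0.231] pointing down, gripper open.
Joint ranges: [-3.01, 3.01], [-1.01, 2.22], [0.06, 2.58], [-1.02, 4.17], [0.09, 2.62], [-3.14, 3.14]. Speed limits (rad/s): [2.57, 2.57, 3.14, 3.14, 3.14, 3.14].

## Interface

Orientations are given as a rotation vector (axis times angle).
In Python, from station import ctrl gives the robot as it stands.
- The arm moves only by the tool step_arm, never from a script. Its argument "increments" is text: rows parted by semicolons, each of 6 numbers parted by spaces: the shift along the tool's x, y, z as a fraction of full scale, then the turn, a rotation vector about the tool's x, y, z as a fraction of full scale. In form: x y z rx ry rz; .... A call has 1 to 12 rows; each row shifts and turns the commanded pose from where the row before left it, along the tool's axes as they then stand; what a row does not reach is not made up. Full scale, the value 1, is 0.025 m for a shift and 0.1 rad for a turn. A row lasts 1/12 s, in which the tool goes at most 41.7 mm and 7.16 degrees, less where a joint would pass 70% of its speed; a pose out of reach is approached as far as the arm can. A call with a number of a shift or a turn outside -1 to 1 is refused whole. A call with a gripper value outside its range is refused whole. "fingers" is the opening, from -1 (shut) to 1 (fully open), so that 0 is half open, set as the call begins (left out, the last holds). The fingers move at their own pace and stop on an object; "newtons" is the grip in N (left out, the last holds). Time passes only in rows, so rows that do not move let the fingers close. It gives the time, the measured TCP pose, the force and the opening at its end, in the units of the state.
- ctrl.get_obs(): the state, without advancing time (a new reading comes with each control period).
- ctrl.get_image(name): name is "side" or "top"; returns a dict with "pixels" (400x640x3 uint8, red, green, blue), "intrinsics" (3x3 intrinsics, pixels), "eye" and "orientation" of the camera in the world. Camera axes: x right, y down, z forward; pixel columns grow to the right and rows downward; lengths in m; the calibration is good to about 2 mm. A picture is of the moment at which its call begins. There is no depth.
- ctrl.finish_job(): hands the job in, once; it reports no verdict.
The state is a dict: "t": time; "q": joint angles; "dq": joint speeds; "effort": joint torques, N m; "tool_pos": TCP position; "tool_rot": TCP orientation; "contact_force": force on the tool from outside, world axes, zero at the start; "wrist_torque": the same for the moment, N m; "opening": finger opening in m.
Only numpy, scipy, OpenCV 4.12 (cv2) and the standard library are available. Lean on these libraries where they do the work, as an engineer would, in place of code of your own. Each camera call takes 0.05 s, during which the arm holds its last target.

## Task

The green rosette on the cones has just been lacquered, so never touch it with the gripper: take the flat trowel by its handle, slip the blade under the rosette between the cones, lift it clear and carry it level to the drying rack. Set it down gently in the empty bay, centred and square across its two rods, draw the blade out, and lay the trowel flat on the bench, with everything else left where it is.

Things in the scene. Friction and masses are not known exactly. Their poses are not given: they have to be found in the camera images.
- rosette: Wet green corner rosette: square wooden block 90 x 90 x 20 mm (about 75 g), turned rings 5 mm high on its face. It lies face up on the tips of the four orange cones, square to the cone board within a few degrees, its underside 71 mm above the bench. Origin: centre of its underside; x and y parallel to its sides, z up.
- cone_board: Fixed plywood board 150 x 160 x 16 mm with four orange cones at (+-36, +-36) mm from its centre, tips 71 mm above the bench (radius 3 mm at the tip, 6 mm at 10 mm below it, 20 mm at the foot). The blade can pass under the rosette between them along x or y. Origin: centre of its underside; x, y along its sides. Left or right of the robot, the rack on the other side.
- rack: Fixed drying rack: foot 225 x 225 x 18 mm; from the front of a back beam (top at 96 mm) four 8 mm steel rods jut out level to -x (to the robot), open at the front. Rods at y = -87, -21, 21, 87 mm, tops at 78 mm, from x = -64 to the beam at x = 68 mm. Bay at y = +54: dry rosette; at y = -54: empty. Origin: on the bench, midway between the bays; x along the rods to the beam, z up.
- free_bay (a point): Centre of the empty bay at the height of the rods' tops (78 mm above the bench), half-way between its two rods, which lie 66 mm apart (58 mm clear between them). Axes as the rack's: x along the rods to the back beam. The centre of the rosette's underside belongs here.
- trowel_grip (a point): Grip point in the trowel's wooden handle, 45 mm above the blade's underside; the trowel lies flat on the bench. x runs along the tool to the blade's tip, z up. Handle: flat sides, 24 mm wide, 22 mm high, level, from 62 mm behind to 23 mm ahead of this point. Trowel 135 g, centre of mass about 68 mm ahead of this point: grip firmly (40 N or more) so the blade does not sag.
- trowel_blade (a point): Centre of the top of the trowel's flat steel blade, where the rosette is carried; 110 mm ahead of and 42.5 mm below the grip point. Blade 105 x 44 x 2.5 mm, level, reaching 50 mm ahead of this point (tip) and 55 mm behind it; a cranked neck rises from its rear 15 mm to the handle. x to the tip, z up.
- dry_rosette: A dry rosette of the same kind, loose in the rack's other bay. Leave it alone. Origin: centre of its underside.
- lacquer_tin: Closed round tin, 84 mm across, 100 mm high, loose, beyond the trowel. Origin: centre of its underside.
- brush: Loose flat paint brush, about 200 mm long and 20 mm high, lying on the bench near the robot, on its right. Leave it alone.
- sanding_block: Loose cork sanding block 105 x 65 x 32 mm near the robot, on its left. Origin: centre of its underside.
- offcut: Loose wooden offcut 160 x 45 x 22 mm, far right. Origin: centre of its underside.
- thinner: Loose white bottle, 64 mm across, 150 mm high, far right. Origin: centre of its underside.
- screw_jar: Loose glass jar, 66 mm across, 85 mm high, far left. Origin: centre of its underside.
Things that resemble listed ones, but are neither listed nor needed, are in the scene too. Leave any purple look-alike of the rosette alone. Leave any orange look-alike of the part that bears trowel_grip alone.

How it is judged:
By the outcome, as a careful person would: the job done as asked, in the order asked, and still so for the second after the job is handed in, with the robot touching nothing.
It also fails if it takes over 72 s, if anything falls off the work surface, if the arm or the gripper's body presses on something with over 40 N, if the wrist force passes 120 N, or if a joint passes its speed limit or range.

## Working session

There is one attempt and no reset: what is moved stays moved. The work goes in short steps, Python scripts to look and compute and a tool call to move; the robot and the scene stay as the last step left them, time stands still between calls to the robot, and variables do not carry over. Pictures are saved under pics/ and viewed, and the job is handed in when it is done.

Besides the shell and the picture viewer there is one more tool, called after "Emit:" as name(argument=value, ...) on one line, values as JSON. step_arm: Moves the arm, as the interface text tells. Shift numbers are shares of 0.025 m and turn numbers shares of 0.1 rad, none past 1 either way. Its arguments: {"type":"object","properties":{"increments":{"type":"string"},"fingers":{"type":"number"},"newtons":{"type":"number"}},"required":["increments"]}

```bash
ls; mkdir -p pics; cat > h.py <<'E'
import numpy as np, cv2
from station import ctrl
from scipy.spatial.transform import Rotation as R
def grab(n,f):
    d=ctrl.get_image(n); cv2.imwrite('pics/'+f,d['pixels'][:,:,::-1]); 
    np.savez('pics/'+f+'.npz',p=d['pixels'],K=d['intrinsics'],e=d['eye'],o=np.array(d['orientation']))
    return d
def load(f):
    return np.load('pics/'+f+'.npz')
def rot(o):
    o=np.array(o); return o if o.shape==(3,3) else R.from_rotvec(o).as_matrix()
def ray(z,u,v,h):
    M=rot(z['o']); d=M@np.linalg.inv(z['K'])@np.array([u,v,1.]); e=z['e']; t=(h-e[2])/d[2]; return e+t*d
def proj(z,P):
    c=rot(z['o']).T@(np.array(P)-z['e']); q=z['K']@c; return q[:2]/q[2]
E
python3 - <<'E'
from h import *
for n in('top','side'):
    d=grab(n,n+'0.png'); print(d['intrinsics'],d['eye'],d['orientation'])
o=ctrl.get_obs(); print({k:np.round(v,3) for k,v in o.items()})
E
```

```text
pics
[[498.95133868   0.         320.72445213]
 [  0.         498.95133868 202.7227424 ]
 [  0.           0.           1.        ]] [0.35610669 0.00971766 1.47959372] [-2.14717545  2.17941856 -0.14205646]
[[503.83725282   0.         323.46403596]
 [  0.         503.83725282 200.07716732]
 [  0.           0.           1.        ]] [-0.47428922  1.07693349  1.33689939] [-0.95231013  2.43153651 -1.11491726]
{'t': np.float64(0.1), 'q': array([-1.341,  0.053,  1.614, -0.   ,  1.476, -0.119]), 'dq': array([ 0.002, -0.   , -0.002,  0.002, -0.   ,  0.   ]), 'effort': array([ 1.0000e-03, -3.9491e+01, -3.7136e+01, -0.0000e+00,  4.0000e-03,
       -0.0000e+00]), 'tool_pos': array([ 0.213, -0.587,  0.23 ]), 'tool_rot': array([-2.572e+00,  1.802e+00,  2.000e-03]), 'contact_force': array([ 1.376, -0.182,  0.67 ]), 'wrist_torque': array([ 0.01 , -0.   ,  0.023]), 'opening': np.float64(0.086)}
```

View pics/top0.png

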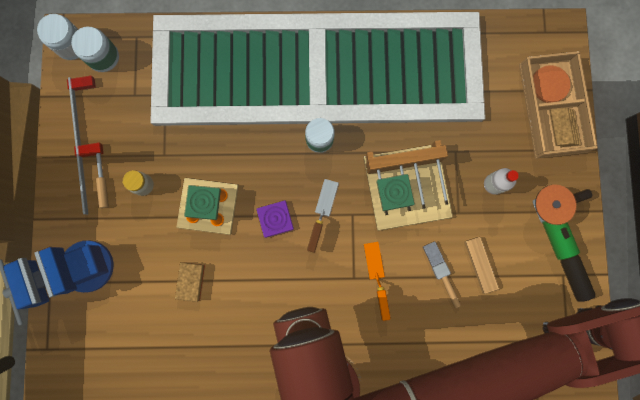

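View pics/side0.png

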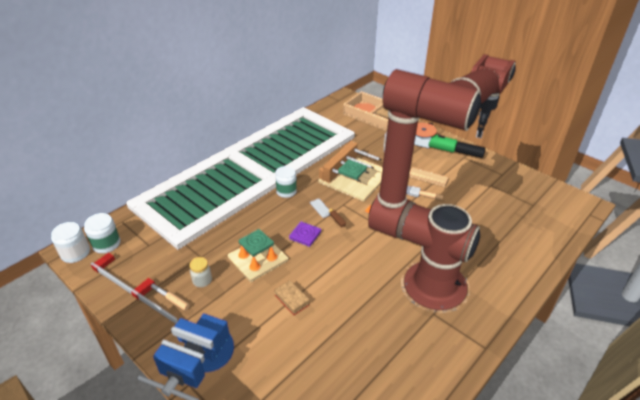

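```bash
python3 - <<'E'
from h import *
z=load('top0.png');p=z['p'][:,:,::-1]
c=cv2.resize(p[160:270,160:360],None,fx=4,fy=4,interpolation=cv2.INTER_CUBIC);cv2.imwrite('pics/c1.png',c)
c=cv2.resize(p[130:250,350:470],None,fx=5,fy=5,interpolation=cv2.INTER_CUBIC);cv2.imwrite('pics/c2.png',c)
z=load('side0.png');p=z['p'][:,:,::-1]
c=cv2.resize(p[140:300,200:400],None,fx=4,fy=4,interpolation=cv2.INTER_CUBIC)[:600];cv2.imwrite('pics/c3.png',c)
z=load('top0.png')
for n,u,v,h in [('rosette',203,202,.091),('trowel',322,215,.03),('dry',396,192,.098),('tin',320,133,.1),('purple',275,218,.02),('orange',377,275,.03)]: print(n,ray(z,u,v,h).round(3))
E
```

```text
rosette [0.532 0.324 0.091]
trowel [ 0.497 -0.009  0.03 ]
dry [ 0.552 -0.216  0.098]
tin [ 0.723 -0.006  0.1  ]
purple [0.491 0.129 0.02 ]
orange [ 0.321 -0.165  0.03 ]
```

View pics/c1.png

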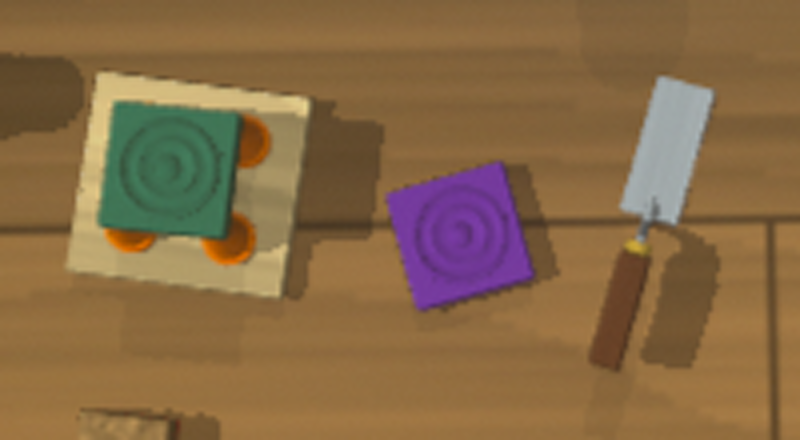

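View pics/c2.png

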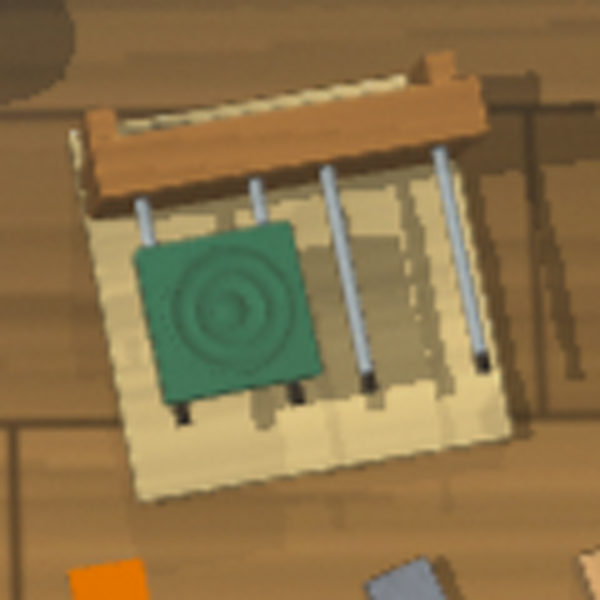

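View pics/c3.png

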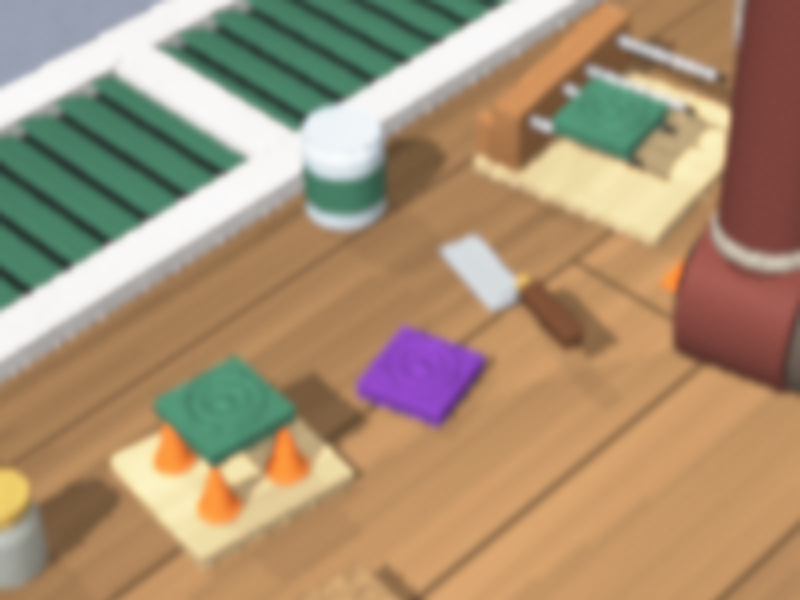

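```bash
python3 - <<'E'
from h import *
z=load('top0.png');s=load('side0.png')
def show(n,z,box,cond):
    p=z['p'];hsv=cv2.cvtColor(p,cv2.COLOR_RGB2HSV).astype(int)
    u0,v0,u1,v1=box;m=np.zeros(p.shape[:2],np.uint8)
    m[v0:v1,u0:u1]=cond(hsv,p.astype(int))[v0:v1,u0:u1]
    c=max(cv2.findContours(m,0,1)[0],key=cv2.contourArea)
    r=cv2.minAreaRect(c);b=cv2.boxPoints(r); return c,r,b
g=lambda h,p:(h[...,0]>65)&(h[...,0]<95)&(h[...,1]>100)&(h[...,2]>0)
for nm,zz,box in [('ros top',z,(170,170,240,230)),('dry top',z,(370,165,420,220)),('ros side',s,(230,220,280,260)),('dry side',s,(335,155,372,182))]:
    c,r,b=show(nm,zz,box,g)
    ap=cv2.approxPolyDP(c,2.5,True)[:,0]
    print(nm,np.round(r,1).tolist() if 0 else r, ap.tolist())
    h=.091 if 'ros' in nm else .098
    P=[ray(zz,*q,h)[:2].round(4).tolist() for q in ap];print(P)
p=z['p'];print(p[195:210:3,215:225].tolist()[0])
E
```

```text
ros top ((201.94061279296875, 202.0940704345703), (30.54764175415039, 30.448139190673828), 5.710593223571777) [[189, 186], [186, 215], [214, 218], [218, 189]]
[[0.578, 0.364], [0.4963, 0.371], [0.4867, 0.293], [0.5683, 0.2826]]
dry top ((395.2218017578125, 192.05348205566406), (30.177812576293945, 31.159818649291992), 79.11447143554688) [[407, 175], [378, 180], [384, 209], [413, 204]]
[[0.5996, -0.2491], [0.5865, -0.167], [0.5043, -0.1813], [0.5172, -0.2628]]
ros side ((256.02362060546875, 242.04244995117188), (18.940074920654297, 27.196001052856445), 60.945396423339844) [[259, 231], [240, 241], [253, 254], [271, 244]]
[[0.5561, 0.2916], [0.5672, 0.3693], [0.488, 0.3794], [0.478, 0.3063]]
dry side ((352.0344543457031, 168.91378784179688), (22.28343963623047, 13.92715072631836), 21.801410675048828) [[348, 161], [340, 171], [356, 177], [364, 167]]
[[0.5906, -0.231], [0.57, -0.1575], [0.4976, -0.1714], [0.516, -0.2442]]
[[64, 117, 85], [65, 117, 86], [65, 118, 86], [58, 97, 72], [50, 64, 45], [110, 64, 23], [124, 66, 17], [119, 64, 16], [119, 63, 15], [117, 62, 15]]
```

```bash
python3 - <<'E'
from h import *
z=load('top0.png');p=z['p'][:,:,::-1]
def crop(f,u0,v0,u1,v1,k):
    c=cv2.resize(p[v0:v1,u0:u1],None,fx=k,fy=k,interpolation=cv2.INTER_CUBIC)
    for u in range(u0,u1,5): cv2.putText(c,str(u),((u-u0)*k,8),0,.3,(255,255,255));cv2.line(c,((u-u0)*k,0),((u-u0)*k,5 if 1 else 0),(0,0,255))
    for v in range(v0,v1,5): cv2.putText(c,str(v),(0,(v-v0)*k),0,.3,(255,255,255))
    cv2.imwrite('pics/'+f,c)
crop('d1.png',172,172,247,242,8)
crop('d2.png',300,172,350,256,7)
crop('d3.png',362,140,460,232,6)
E
```

```text
(no output)
```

View pics/d1.png

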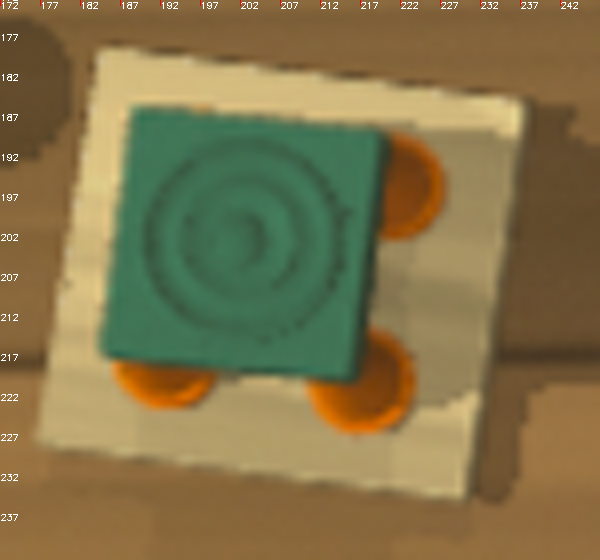

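View pics/d2.png

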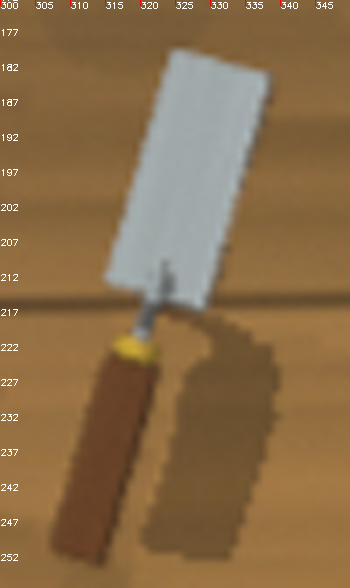

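View pics/d3.png

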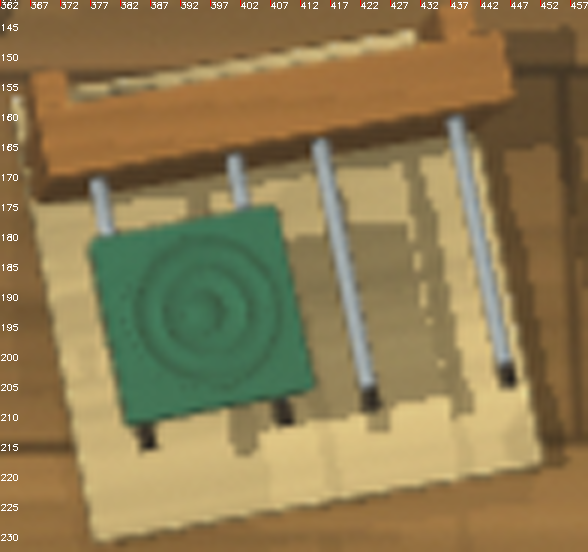

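```bash
cat >> h.py <<'E'
from scipy.ndimage import map_coordinates
def edge(z,a,b,hw=3,chan=None,trim=.15):
    """subpixel line fit near a-b (px): outermost strong gradient"""
    a=np.array(a,float);b=np.array(b,float)
    p=z['p'].astype(float); g=[p[...,i] for i in range(3)] 
    t=(b-a)/np.linalg.norm(b-a);n=np.array([-t[1],t[0]])
    ss=np.linspace(trim,1-trim,40);k=np.arange(-hw,hw+.01,.1);pts=[]
    for s in ss:
        q=a+(b-a)*s+k[:,None]*n
        G=sum(np.gradient(map_coordinates(c,[q[:,1],q[:,0]],order=1))**2 for c in g)
        w=G**1; w[w<.3*w.max()]=0
        i=np.argmax(G); ww=np.where(abs(np.arange(len(k))-i)<=10,G,0)
        pts.append(a+(b-a)*s+n*(k*ww).sum()/ww.sum())
    pts=np.array(pts)
    for _ in range(3):
        vx,vy,x0,y0=cv2.fitLine(pts.astype(np.float32),cv2.DIST_HUBER,0,.01,.01).ravel()
        r=(pts-[x0,y0])@np.array([-vy,vx]); keep=abs(r)<max(.3,2*np.std(r)); pts=pts[keep]
    return np.array([x0,y0]),np.array([vx,vy]),np.std(r),len(pts)
def isect(l1,l2):
    A=np.array([l1[1],-l2[1]]).T; s=np.linalg.solve(A,l2[0]-l1[0]); return l1[0]+s[0]*l1[1]
def quad(z,C,hs,names='',**k):
    """C 4 px corners; hs height of edges i->i+1. world lines; corners by intersection in world xy"""
    L=[]
    for i in range(4):
        l=edge(z,C[i],C[(i+1)%4],**k); P=ray(z,*l[0],hs[i])[:2];Q=ray(z,*(l[0]+20*l[1]),hs[i])[:2]
        d=(Q-P)/np.linalg.norm(Q-P); 
        L.append((P,d)); print(names,i,'rms',round(l[2],2),l[3],'ang',round(np.degrees(np.arctan2(d[1],d[0]))%180,2))
    W=np.array([isect(L[i-1],L[i]) for i in range(4)])
    print(W.round(4).tolist(),'lens',[round(np.linalg.norm(W[i]-W[(i+1)%4])*1e3,1) for i in range(4)],'ctr',W.mean(0).round(4))
    return W,L
E
python3 - <<'E'
from h import *
z=load('top0.png')
c=lambda L,k,u,v:[(a/k+u-.5,b/k+v-.5) for a,b in L]
quad(z,c([(133,108),(382,130),(357,380),(103,355)],8,172,172),[.091,.071,.071,.091],'ros')
quad(z,c([(98,48),(524,100),(465,498),(37,442)],8,172,172),[.016]*4,'board')
quad(z,c([(175,50),(270,75),(205,308),(107,280)],7,300,172),[.0025]*4,'blade')
quad(z,c([(112,358),(158,362),(103,565),(52,550)],7,300,172),[.05]*4,'handle')
for i,(a,b) in enumerate([((112,358),(52,550)),((158,362),(103,565))]):
    l=edge(z,*c([a,b],7,300,172)); 
    for h in(.034,.056):
        P=ray(z,*l[0],h)[:2];Q=ray(z,*(l[0]+5*l[1]),h)[:2];print(h,P,np.degrees(np.arctan2(*(Q-P)[::-1])))
quad(z,c([(90,242),(275,208),(314,385),(127,425)],6,362,140),[.098,.098,.078,.078],'dry')
quad(z,c([(38,205),(480,135),(540,463),(97,542)],6,362,140),[.018]*4,'foot',trim=.2)
E
```

```text
ros 0 rms 0.12 40 ang 83.36
ros 1 rms 0.17 32 ang 173.67
ros 2 rms 0.13 34 ang 83.37
ros 3 rms 0.09 38 ang 173.76
[[0.583, 0.3673], [0.5729, 0.2798], [0.4837, 0.2897], [0.4939, 0.377]] lens [np.float64(88.1), np.float64(89.6), np.float64(87.9), np.float64(89.7)] ctr [0.5334 0.3285]
board 0 rms 0.18 40 ang 81.65
board 1 rms 0.12 40 ang 171.51
board 2 rms 0.16 40 ang 81.71
board 3 rms 0.15 39 ang 171.9
[[0.6162, 0.3987], [0.593, 0.2407], [0.4463, 0.2626], [0.4692, 0.4196]] lens [np.float64(159.7), np.float64(148.4), np.float64(158.7), np.float64(148.5)] ctr [0.5312 0.3304]
blade 0 rms 0.09 40 ang 72.93
blade 1 rms 0.13 40 ang 163.54
blade 2 rms 0.15 25 ang 75.0
blade 3 rms 0.12 40 ang 163.17
[[0.6102, -0.0173], [0.5974, -0.0591], [0.4971, -0.0295], [0.5086, 0.0134]] lens [np.float64(43.7), np.float64(104.6), np.float64(44.4), np.float64(106.2)] ctr [ 0.5533 -0.0231]
handle 0 rms 0.13 38 ang 70.96
handle 1 rms 0.12 40 ang 162.86
handle 2 rms 0.15 38 ang 67.3
handle 3 rms 0.11 37 ang 163.19
[[0.4768, 0.0131], [0.4686, -0.0107], [0.3861, 0.0147], [0.3957, 0.0376]] lens [np.float64(25.2), 
[... 153 characters left out ...]
 -16.90765543001486
0.034 [0.4298928  0.00141326] -17.139610386436587
0.056 [0.42876987 0.00153964] -17.13961038643659
dry 0 rms 0.12 32 ang 100.54
dry 1 rms 0.08 34 ang 10.23
dry 2 rms 0.15 37 ang 100.6
dry 3 rms 0.06 40 ang 10.19
[[0.5887, -0.1629], [0.605, -0.2505], [0.517, -0.2664], [0.5006, -0.1787]] lens [np.float64(89.1), np.float64(89.4), np.float64(89.2), np.float64(89.5)] ctr [ 0.5528 -0.2146]
foot 0 rms 1.4 35 ang 94.03
foot 1 rms 0.13 34 ang 9.16
foot 2 rms 0.17 40 ang 98.81
foot 3 rms 0.16 40 ang 8.96
[[0.6249, -0.1433], [0.6407, -0.3679], [0.4871, -0.3927], [0.4527, -0.1704]] lens [np.float64(225.2), np.float64(155.6), np.float64(224.9), np.float64(174.3)] ctr [ 0.5514 -0.2686]
```

```bash
python3 - <<'E'
from h import *
z=load('top0.png');s=load('side0.png')
hsv=cv2.cvtColor(z['p'],cv2.COLOR_RGB2HSV).astype(int)
S=hsv[...,1];V=hsv[...,2]
c=lambda L,k,u,v:[(a/k+u-.5,b/k+v-.5) for a,b in L]
ls=[]
for nm,a,b in [('r1',(97,180),(106,232)),('r2',(234,155),(242,205)),('r3',(320,145),(368,405)),('r4',(455,120),(510,385))]:
    a,b=map(np.array,c([a,b],6,362,140)); t=(b-a)/np.linalg.norm(b-a);n=np.array([-t[1],t[0]])
    pts=[]
    for q in np.linspace(.08,.85,40):
        k=np.arange(-3,3.01,.1);x=a+(b-a)*q+k[:,None]*n
        w=np.clip(90-map_coordinates(S.astype(float),[x[:,1],x[:,0]],order=1),0,None)
        if w.sum()>50: pts.append(a+(b-a)*q+n*(k*w).sum()/w.sum())
    vx,vy,x0,y0=cv2.fitLine(np.float32(pts),cv2.DIST_HUBER,0,.01,.01).ravel()
    P=ray(z,x0,y0,.076)[:2];Q=ray(z,x0-30*vx*np.sign(vy),y0-30*vy*np.sign(vy),.076)[:2];d=(Q-P)/np.linalg.norm(Q-P)
    print(nm,len(pts),P,d,np.degrees(np.arctan2(d[1],d[0])),'front end',ray(z,*b,.074)[:2]); ls.append((P,d))
for i in range(3):
    d=ls[2][1];n=np.array([-d[1],d[0]]);print('gap',(ls[i+1][0]-ls[i][0])@n)
# black tips ends
p=s['p'][:,:,::-1]
def crop(f,u0,v0,u1,v1,k):
    c=cv2.resize(p[v0:v1,u0:u1],None,fx=k,fy=k,interpolation=cv2.INTER_CUBIC)
    for u in range(u0,u1,5): cv2.putText(c,str(u),((u-u0)*k,8),0,.3,(255,255,255))
    for v in range(v0,v1,5): cv2.putText(c,str(v),(0,(v-v0)*k),0,.3,(255,255,255))
    cv2.imwrite('pics/'+f,c)
crop('e1.png',222,222,292,286,9)
crop('e2.png',315,135,395,205,9)
E
```

```text
r1 40 [ 0.6074287 -0.1720819] [0.98952689 0.14434866] 8.299563585018195 front end [ 0.59572691 -0.17354194]
r2 40 [ 0.62076807 -0.23687516] [0.99285899 0.11929385] 6.851350184051689 front end [ 0.60787472 -0.23887974]
r3 40 [ 0.57765877 -0.28621615] [0.98797995 0.15458206] 8.89255784696582 front end [ 0.51102327 -0.29523323]
r4 40 [ 0.584896   -0.35167623] [0.98767688 0.15650682] 9.004197482631387 front end [ 0.5195851 -0.3630413]
gap -0.06607646735226257
gap -0.042083990482808455
gap -0.06579199501306511
```

View pics/e1.png

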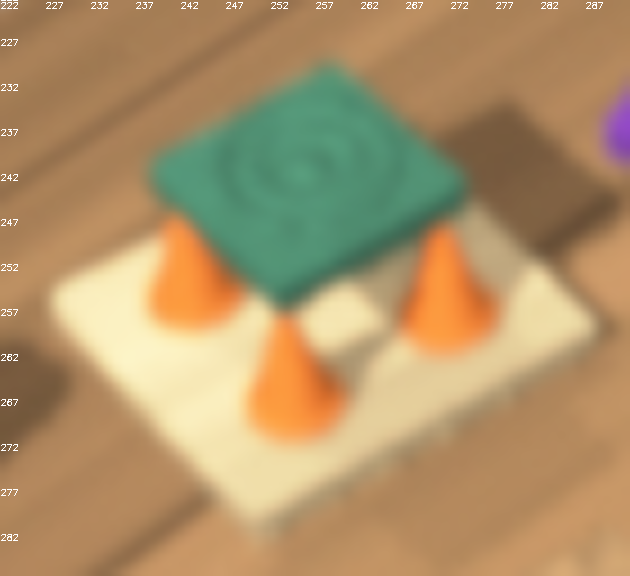

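View pics/e2.png

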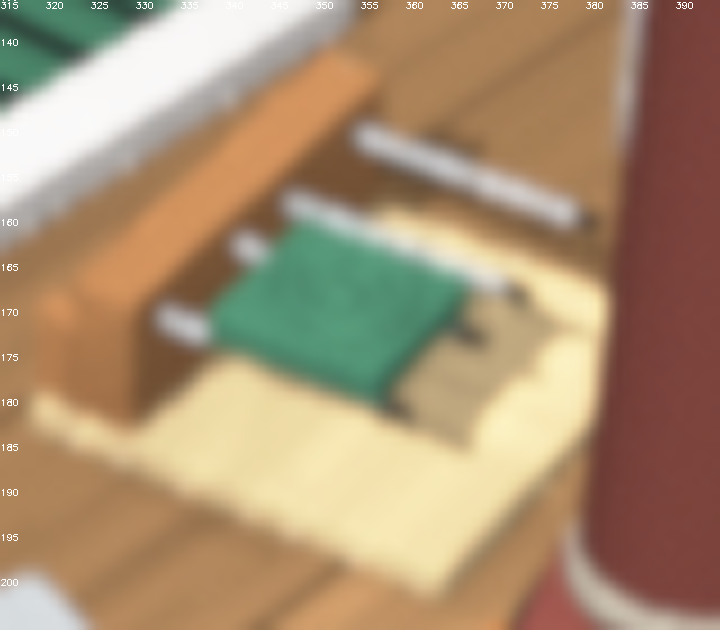

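```bash
python3 - <<'E'
from h import *
z=load('top0.png');s=load('side0.png')
d=np.array([np.cos(np.radians(8.95)),np.sin(np.radians(8.95))]);n=np.array([-d[1],d[0]])
c=lambda L,k,u,v:[(a/k+u-.5,b/k+v-.5) for a,b in L]
for nm,L,h in [('tips',[(371,409),(509,386),(285,424),(149,448)],.074),('rodbeam',[(318,140),(453,118),(233,155),(97,180)],.074),('footfront',[(97,542),(540,463)],.018),('beamtopfront',[(47,178),(510,97)],.096),('beamtopback',[(40,80),(505,35)],.096)]:
    for q in c(L,6,362,140):
        P=ray(z,*q,h)[:2];print(nm,P.round(4),'along %.4f lat %.4f'%(P@d,P@n))
# brightness along rod lines for tip
P3=np.array([.57766,-.28622]);
for P0 in (P3,np.array([.5849,-.35168])):
    row=[]
    for a in np.arange(.43,.60,.004):
        P=P0+d*(a-P0@d); q=proj(z,[*P,.076]); row.append((round(a,3),int(map_coordinates(z['p'].sum(2).astype(float),[[q[1]],[q[0]]],order=1)[0]/3)))
    print(row)
# side checks
cc=lambda L,u,v:[(a/9+u-.5,b/9+v-.5) for a,b in L]
quad(s,cc([(330,62),(465,178),(285,305),(150,165)],222,222),[.091,.071,.071,.091],'ros')
quad(s,cc([(330,62),(465,178),(285,290),(150,165)],222,222),[.091,.091,.091,.091],'ros')
for q in cc([(597,322),(257,528),(50,297)],222,222): print('board',ray(s,*q,.016)[:2])
for q in cc([(515,297),(590,222),(478,345),(405,412)],315,135):
    P=ray(s,*q,.074)[:2]; print('rod tips side',P,P@d,P@n)
E
```

```text
tips [ 0.5091 -0.2966] along 0.4568 lat -0.3722
tips [ 0.5191 -0.3625] along 0.4564 lat -0.4389
tips [ 0.5026 -0.2555] along 0.4567 lat -0.3306
tips [ 0.4921 -0.1908] along 0.4564 lat -0.2650
rodbeam [ 0.6389 -0.2764] along 0.5881 lat -0.3724
rodbeam [ 0.6488 -0.3416] along 0.5877 lat -0.4384
rodbeam [ 0.6322 -0.2354] along 0.5879 lat -0.3309
rodbeam [ 0.6209 -0.17  ] along 0.5869 lat -0.2645
footfront [ 0.4517 -0.1719] along 0.4195 lat -0.2401
footfront [ 0.4873 -0.3909] along 0.4206 lat -0.4619
beamtopfront [ 0.6181 -0.1437] along 0.5882 lat -0.2381
beamtopfront [ 0.6539 -0.3635] along 0.5894 lat -0.4608
beamtopback [ 0.6651 -0.1417] along 0.6349 lat -0.2434
beamtopback [ 0.6838 -0.3625] along 0.6191 lat -0.4645
[(np.float64(0.43), 175), (np.float64(0.434), 175), (np.float64(0.438), 178), (np.float64(0.442), 176), (np.float64(0.446), 141), (np.float64(0.45), 131), (np.float64(0.454), 103), (np.float64(0.458), 54), (np.float64(0.462), 52), (np.float64(0.466), 83), (np.float64(0.47), 165), (np.float64(0.474), 164), (np.float64(0.478), 166), (np.float64(0.482), 166), (np.float64(0.486
[... 2111 characters left out ...]
0.3304]
ros 0 rms 0.09 40 ang 174.31
ros 1 rms 0.07 40 ang 84.41
ros 2 rms 0.1 37 ang 172.27
ros 3 rms 0.11 39 ang 83.25
[[0.5672, 0.2834], [0.4701, 0.2931], [0.4795, 0.3891], [0.5781, 0.3758]] lens [np.float64(97.5), np.float64(96.5), np.float64(99.5), np.float64(93.0)] ctr [0.5237 0.3353]
board [0.44345045 0.2639077 ]
board [0.46200167 0.42413738]
board [0.6118446  0.40181935]
rod tips side [ 0.50954335 -0.2889352 ] 0.45838902488403294 -0.3646881833877532
rod tips side [ 0.52019033 -0.35880008] 0.45803731821759114 -0.4353588066474235
rod tips side [ 0.49929117 -0.24913463] 0.4544535458397048 -0.32377725347827213
rod tips side [ 0.49241449 -0.18879973] 0.4570470487369736 -0.2631071397803629
```

Emit:
step_arm(increments="0 0 0 0 0 0.92;0 0 0 0 0 0.92;0 0 0 0 0 0.92;0 0 0 0 0 0.92;0 0 0 0 0 0.92;0 0 0 0 0 0.92;0 0 0 0 0 0.92;0 0 0 0 0 0", fingers=1, newtons=80)

```text
t: 0.77
tool_pos: [0.2135, -0.587, 0.2306]
tool_rot: [-1.868, 2.525, 0.002]
contact_force: [-0.3, 0.5, -1.0]
opening: 0.0854
```

```bash
cat >> h.py <<'E'
def to(target,yaw=None):
    """target TCP xyz, trowel yaw deg; prints totals in units of full scale in tool axes"""
    o=ctrl.get_obs();M=R.from_rotvec(o['tool_rot']).as_matrix();d=M.T@(np.array(target)-o['tool_pos'])
    print('t %.2f'%o['t'],'pos',o['tool_pos'].round(4),'F',o['contact_force'].round(1),'T',o['wrist_torque'].round(2),'op %.4f'%o['opening'])
    print('tool yaw(-y axis)',np.degrees(np.arctan2(-M[1,1],-M[0,1])).round(2),'tilt z',M[:,2].round(4),'y.z',M[2,1].round(4),'x.z',M[2,0].round(4))
    print('shift units',(d/.025).round(2))
    if yaw is not None:
        c,s=np.cos(np.radians(yaw)),np.sin(np.radians(yaw))
        T=np.array([[s,-c,0],[-c,-s,0],[0,0,-1.]]).T.T
        T=np.column_stack([[s,-c,0],[-c,-s,0],[0,0,-1]])
        print('turn units',(R.from_matrix(M.T@T).as_rotvec()/.1).round(2))
E
python3 -c "
from h import *
to([.4504,.0080,.231],-16.8)"
```

```text
t 0.77 pos [ 0.2135 -0.587   0.2306] F [-0.3  0.5 -1. ] T [ 0.04  0.01 -0.06] op 0.0854
tool yaw(-y axis) -17.0 tilt z [-3.0e-04  1.2e-03 -1.0e+00] y.z 0.0006 x.z -0.001
shift units [-2.553e+01 -2.100e+00  1.000e-02]
turn units [ 0.01  0.01 -0.03]
```

Emit:
step_arm(increments="-0.85 -0.07 0 0 0 0;-0.85 -0.07 0 0 0 0;-0.85 -0.07 0 0 0 0;-0.85 -0.07 0 0 0 0;-0.85 -0.07 0 0 0 0;-0.85 -0.07 0 0 0 0;-0.85 -0.07 0 0 0 0;-0.85 -0.07 0 0 0 0;-0.85 -0.07 0 0 0 0;-0.85 -0.07 0 0 0 0;-0.85 -0.07 0 0 0 0;-0.85 -0.07 0 0 0 0")

```text
t: 1.77
tool_pos: [0.308, -0.3483, 0.2309]
tool_rot: [-1.874, 2.522, 0.001]
contact_force: [-0.3, -0.1, 0.5]
opening: 0.0855
```

Emit:
step_arm(increments="-0.85 -0.07 0 0 0 0;-0.85 -0.07 0 0 0 0;-0.85 -0.07 0 0 0 0;-0.85 -0.07 0 0 0 0;-0.85 -0.07 0 0 0 0;-0.85 -0.07 0 0 0 0;-0.85 -0.07 0 0 0 0;-0.85 -0.07 0 0 0 0;-0.85 -0.07 0 0 0 0;-0.85 -0.07 0 0 0 0;-0.85 -0.07 0 0 0 0;-0.85 -0.07 0 0 0 0")

```text
t: 2.77
tool_pos: [0.4022, -0.1105, 0.2311]
tool_rot: [1.874, -2.521, -0.0]
contact_force: [0.6, -0.4, 0.9]
opening: 0.0857
```

Emit:
step_arm(increments="-0.85 -0.07 0 0 0 0;-0.85 -0.07 0 0 0 0;-0.85 -0.07 0 0 0 0;-0.85 -0.07 0 0 0 0;-0.85 -0.07 0 0 0 0;-0.85 -0.07 0 0 0 0;0 0 0 0 0 0;0 0 0 0 0 0;0 0 0 0 0 0")

```text
t: 3.52
tool_pos: [0.449, 0.007, 0.231]
tool_rot: [1.872, -2.522, -0.0]
contact_force: [0.0, -0.3, -0.0]
opening: 0.0854
```

```bash
python3 -c "
from h import *
to([.4504,.0080,.026],-16.8)
grab('side','s1.png')"
```

```text
t 3.52 pos [0.449 0.007 0.231] F [ 0.  -0.3 -0. ] T [-0.01  0.04  0.01] op 0.0854
tool yaw(-y axis) -16.84 tilt z [-6.e-04 -4.e-04 -1.e+00] y.z 0.0005 x.z 0.0005
shift units [-0.06 -0.05  8.2 ]
turn units [ 0.   -0.01 -0.01]
```

Emit:
step_arm(increments="-0.06 -0.05 0.6 0 0 0;0 0 0.9 0 0 0;0 0 0.9 0 0 0;0 0 0.9 0 0 0;0 0 0.9 0 0 0;0 0 0.9 0 0 0;0 0 0.6 0 0 0;0 0 0 0 0 0", fingers=0.2)

```text
t: 4.23
tool_pos: [0.4478, 0.0079, 0.0849]
tool_rot: [1.866, -2.521, -0.008]
contact_force: [-0.2, 0.6, 0.5]
opening: 0.0514
```

```bash
python3 - <<'E'
from h import *
d=grab('side','s2.png');to([.4504,.0080,.026],-16.8)
z=load('s2.png');cv2.imwrite('pics/s2c.png',cv2.resize(z['p'][150:270,270:430,::-1],None,fx=5,fy=5,interpolation=2))
E
```

```text
t 4.28 pos [0.4492 0.0078 0.087 ] F [ 0.2 -0.3 -0.3] T [ 0.01  0.   -0.01] op 0.0509
tool yaw(-y axis) -16.97 tilt z [-4.2e-03  5.0e-04 -1.0e+00] y.z 0.0042 x.z 0.0008
shift units [-0.02 -0.05  2.44]
turn units [ 0.04 -0.01 -0.03]
```

View pics/s2c.png

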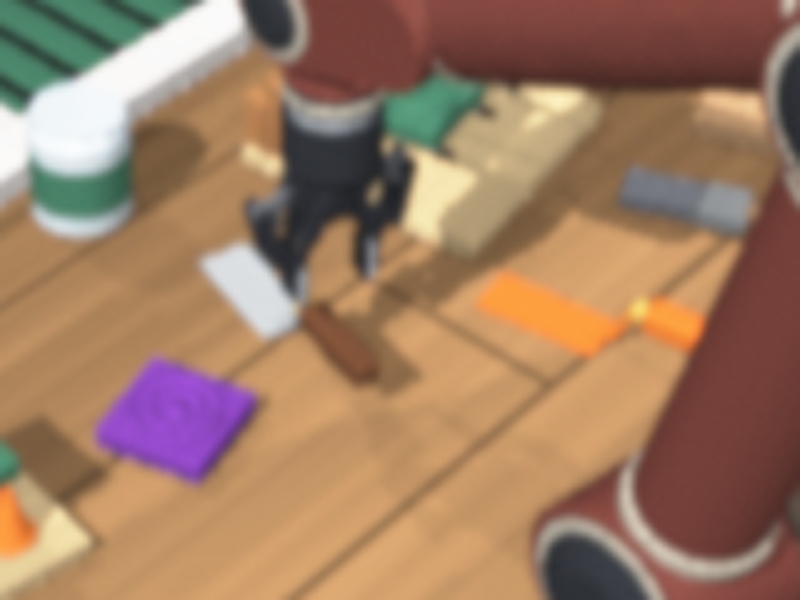

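Emit:
step_arm(increments="0 -0.05 0.5 0 0 0;0 0 0.5 0 0 0;0 0 0.5 0 0 0;0 0 0.5 0 0 0;0 0 0.4 0 0 0;0 0 0 0 0 0;0 0 0 0 0 0;0 0 0 0 0 0")

```text
t: 4.95
tool_pos: [0.4531, 0.0077, 0.03]
tool_rot: [-1.87, 2.523, -0.002]
contact_force: [-0.0, 1.1, 0.1]
opening: 0.0517
```

```bash
python3 - <<'E'
from h import *
to([.4504,.0080,.026],-16.8)
E
```

```text
t 4.95 pos [0.4531 0.0077 0.03  ] F [-0.   1.1  0.1] T [ 0.03 -0.   -0.01] op 0.0517
tool yaw(-y axis) -16.92 tilt z [ 2.e-03 -3.e-04 -1.e+00] y.z -0.002 x.z -0.0003
shift units [0.02 0.11 0.16]
turn units [-0.02  0.   -0.02]
```

Emit:
step_arm(increments="0 0.05 0.14 0 0 0;0 0 0 0 0 0;0 0 0 0 0 0")

```text
t: 5.2
tool_pos: [0.451, 0.0084, 0.0255]
tool_rot: [-1.87, 2.524, -0.0]
contact_force: [-0.2, 0.2, 0.3]
opening: 0.0512
```

Emit:
step_arm(increments="0 0 0 0 0 0;0 0 0 0 0 0;0 0 0 0 0 0;0 0 0 0 0 0;0 0 0 0 0 0;0 0 0 0 0 0;0 0 0 0 0 0;0 0 0 0 0 0", fingers=-1, newtons=90)

```text
t: 5.87
tool_pos: [0.4511, 0.0084, 0.0256]
tool_rot: [-1.871, 2.524, -0.0]
contact_force: [-2.0, 0.4, 4.5]
opening: 0.0227
```

```bash
python3 - <<'E'
from h import *
to([.4504,.0080,.026],-16.8)
E
```

```text
t 5.87 pos [0.4511 0.0084 0.0256] F [-2.   0.4  4.5] T [0.1  0.25 0.04] op 0.0227
tool yaw(-y axis) -16.91 tilt z [ 1.e-04  1.e-04 -1.e+00] y.z -0.0001 x.z -0.0001
shift units [ 0.02  0.02 -0.02]
turn units [-0.    0.   -0.02]
```

Emit:
step_arm(increments="0 0 -0.3 0 0 0;0 0 -0.5 0 0 0;0 0 -0.7 0 0 0;0 0 -0.9 0 0 0;0 0 -0.9 0 0 0;0 0 -0.9 0 0 0;0 0 -0.9 0 0 0;0 0 -0.9 0 0 0;0 0 -0.6 0 0 0;0 0 -0.3 0 0 0;0 0 0 0 0 0;0 0 0 0 0 0")

```text
t: 6.87
tool_pos: [0.4506, 0.0084, 0.1971]
tool_rot: [1.87, -2.524, -0.001]
contact_force: [0.3, -0.4, -2.1]
opening: 0.0227
```

```bash
python3 - <<'E'
from h import *
to([.305,.354,.180],-6.4)
for n in('top','side'):grab(n,n+'2.png')
z=load('top2.png');cv2.imwrite('pics/t2c.png',cv2.resize(z['p'][140:290,240:400,::-1],None,fx=4,fy=4,interpolation=2))
z=load('side2.png');cv2.imwrite('pics/s3c.png',cv2.resize(z['p'][120:240,280:420,::-1],None,fx=5,fy=5,interpolation=2))
E
```

```text
t 6.87 pos [0.4506 0.0084 0.1971] F [ 0.3 -0.4 -2.1] T [ 0.01  0.12 -0.  ] op 0.0227
tool yaw(-y axis) -16.92 tilt z [-8.e-04  1.e-04 -1.e+00] y.z 0.0007 x.z 0.0002
shift units [-11.53   9.59   0.69]
turn units [ 0.01 -0.   -1.84]
```

View pics/t2c.png

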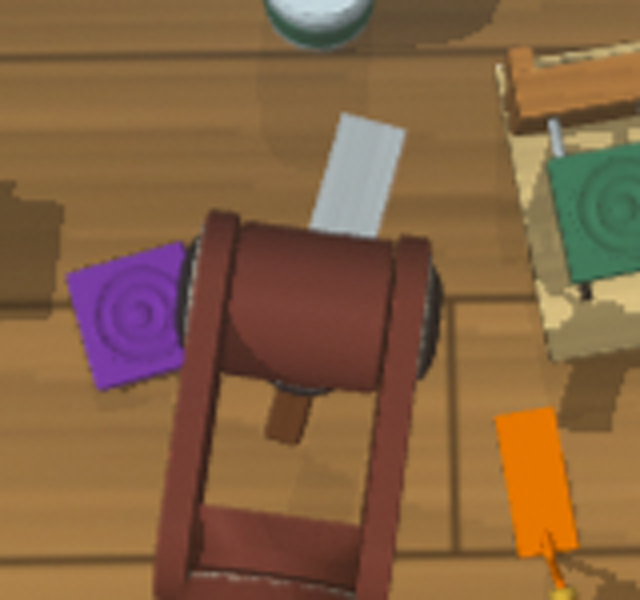

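View pics/s3c.png

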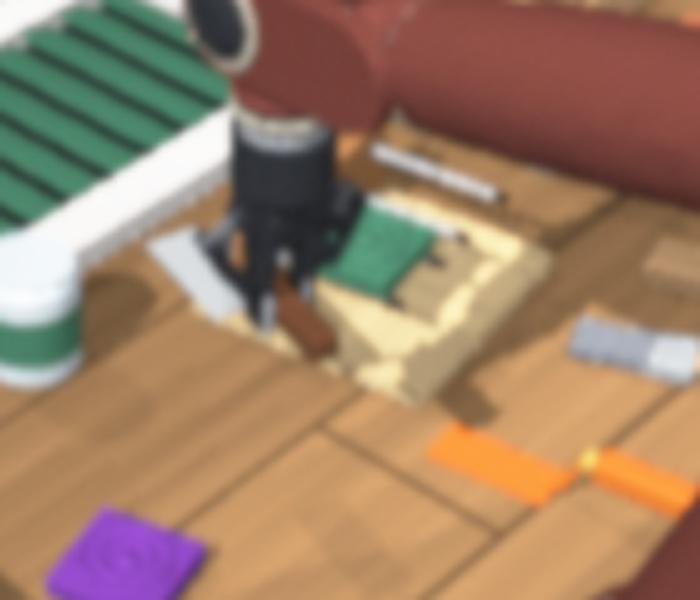

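```bash
python3 - <<'E'
from h import *
z=load('top2.png');s=load('side2.png')
o=ctrl.get_obs();T=o['tool_pos'];yw=np.radians(-16.9);t=np.array([np.cos(yw),np.sin(yw),0]);l=np.array([-t[1],t[0],0])
for zt in (T[2]-.0231,):
  for k,sg in((159.3,1),(159.3,-1),(60,1),(60,-1)):
    P=T*[1,1,0]+[0,0,zt]+t*k/1e3+l*sg*.022; print(k,sg,P.round(4),'top',((proj(z,P)-[240,140]+.5)*4).round(1),'side',((proj(s,P)-[280,120]+.5)*5).round(1))
c=[(a/4+240-.5,b/4+140-.5) for a,b in [(343,112),(406,129),(377,238),(310,226)]]
le=[edge(z,c[i],c[(i+1)%4]) for i in (0,1,3)]
tl=isect(le[0],le[2]);tr=isect(le[0],le[1])
cs=[(a/5+280-.5,b/5+120-.5) for a,b in [(148,243),(190,228),(245,300),(223,322)]]
se=[edge(s,cs[i],cs[(i+1)%4],hw=2) for i in (0,1,3)]
sl=isect(se[0],se[2]);sr=isect(se[0],se[1])
def M(z): Rm=rot(z['o']).T; return z['K']@np.hstack([Rm,(-Rm@z['e'])[:,None]])
X=cv2.triangulatePoints(M(z),M(s),np.array([tl,tr]).T,np.array([sl,sr]).T);print((X[:3]/X[3]).T.round(4))
for n,q in(('tl',tl),('tr',tr)): print(n,((q-[240,140]+.5)*4).round(1),ray(z,*q,.174).round(4))
for n,q in(('sl',sl),('sr',sr)): print(n,((q-[280,120]+.5)*5).round(1))
E
```

```text
159.3 1 [ 0.6087 -0.0168  0.1728] top [341.4 113.4] side [145.2 240.9]
159.3 -1 [ 0.596  -0.0589  0.1728] top [405.  131.4] side [195.1 223.6]
60 1 [0.5137 0.0121 0.1728] top [300.  255.7] side [210.6 311.2]
60 -1 [ 0.5009 -0.03    0.1728] top [364.1 274.1] side [261.7 292.6]
[[ 0.6102 -0.0175  0.168 ]
 [ 0.6019 -0.0576  0.1653]]
tl [342.1 112.4] [ 0.6092 -0.0173  0.174 ]
tr [406.4 129.7] [ 0.5969 -0.0598  0.174 ]
sl [144.7 244.8]
sr [183.  228.3]
```

```bash
python3 - <<'E'
from h import *
z=load('top0.png');s=load('side0.png');s3=load('side2.png')
c=lambda L,k,u,v:[(a/k+u-.5,b/k+v-.5) for a,b in L]
C=c([(175,50),(270,75),(205,308),(107,280)],7,300,172)
le=[edge(z,C[i],C[(i+1)%4]) for i in(0,1,3)];tl=isect(le[0],le[2]);tr=isect(le[0],le[1])
cs=c([(440,247),(475,233),(520,290),(492,312)],4,200,140)
se=[edge(s,cs[i],cs[(i+1)%4],hw=2) for i in (0,1,3)];sl=isect(se[0],se[2]);sr=isect(se[0],se[1])
def M(z): Rm=rot(z['o']).T; return z['K']@np.hstack([Rm,(-Rm@z['e'])[:,None]])
X=cv2.triangulatePoints(M(z),M(s),np.array([tl,tr]).T,np.array([sl,sr]).T);print((X[:3]/X[3]).T.round(4))
for P,q in (((.6102,-.0173,.0025),sl),((.5974,-.0591,.0025),sr)): print('pred',proj(s,P),'meas',q,q-proj(s,P))
print([ (e[2],e[3]) for e in se])
cv2.imwrite('pics/s3d.png',cv2.resize(s3['p'][155:195,300:340,::-1],None,fx=14,fy=14,interpolation=2))
cv2.imwrite('pics/s0d.png',cv2.resize(s['p'][190:230,300:340,::-1],None,fx=14,fy=14,interpolation=2))
E
```

```text
[[ 0.6116 -0.0169 -0.0019]
 [ 0.597  -0.0595  0.0019]]
pred [309.0810092  201.13154892] meas [308.6164  201.82295] [-0.46461516  0.69140335]
pred [318.45956867 197.61006129] meas [318.71622 197.724  ] [0.25664837 0.11393773]
[(np.float64(0.12047258277751323), 39), (np.float64(0.12534231766391432), 40), (np.float64(0.08695082188992041), 40)]
```

View pics/s3d.png

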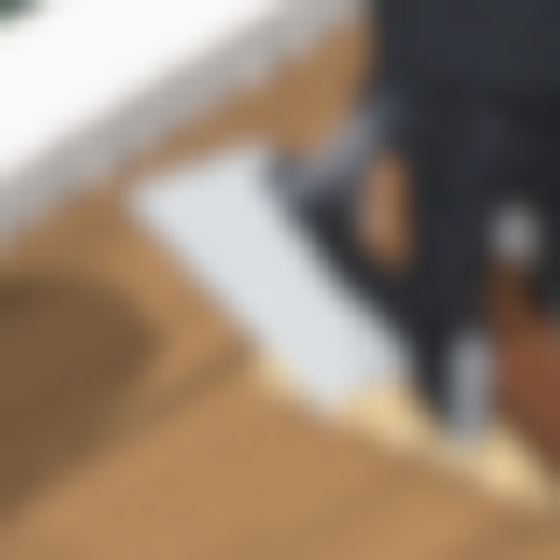

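View pics/s0d.png

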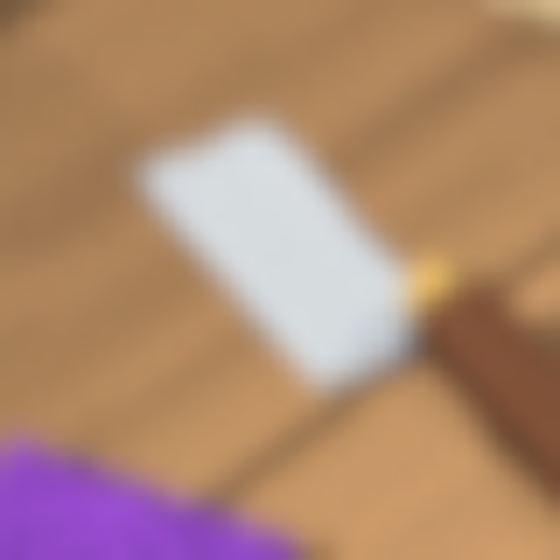

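Emit:
step_arm(increments="0 0 0 0 0 -0.6;0 0 0 0 0 -0.64;0 0 0 0 0 -0.6;0 0 0 0 0 0")

```text
t: 7.3
tool_pos: [0.4501, 0.0085, 0.196]
tool_rot: [2.094, -2.339, -0.004]
contact_force: [0.2, -0.2, -1.7]
opening: 0.0229
```

```bash
python3 - <<'E'
from h import *
to([.305,.354,.180],-6.4)
E
```

```text
t 7.30 pos [0.4501 0.0085 0.196 ] F [ 0.2 -0.2 -1.7] T [-0.01  0.08  0.01] op 0.0229
tool yaw(-y axis) -6.32 tilt z [-3.1e-03  4.0e-04 -1.0e+00] y.z 0.0031 x.z -0.0001
shift units [-13.1    7.29   0.66]
turn units [0.03 0.   0.01]
```

Emit:
step_arm(increments="-0.4 0.22 0.02 0 0 0;-0.66 0.37 0.03 0 0 0;-0.66 0.37 0.03 0 0 0;-0.66 0.37 0.03 0 0 0;-0.66 0.37 0.03 0 0 0;-0.66 0.37 0.03 0 0 0;-0.66 0.37 0.03 0 0 0;-0.66 0.37 0.03 0 0 0;-0.66 0.37 0.03 0 0 0;-0.66 0.37 0.03 0 0 0;-0.66 0.37 0.03 0 0 0;-0.66 0.37 0.03 0 0 0")

```text
t: 8.3
tool_pos: [0.3642, 0.2118, 0.1883]
tool_rot: [2.093, -2.342, -0.001]
contact_force: [0.5, 0.4, -1.4]
opening: 0.0225
```

Emit:
step_arm(increments="-0.66 0.37 0.03 0 0 0;-0.66 0.37 0.03 0 0 0;-0.66 0.37 0.03 0 0 0;-0.66 0.37 0.03 0 0 0;-0.66 0.37 0.03 0 0 0;-0.66 0.37 0.03 0 0 0;-0.66 0.37 0.03 0 0 0;-0.54 0.26 0.03 0 0 0;-0.3 0.2 0.03 0 0 0;0 0 0 0 0 0;0 0 0 0 0 0;0 0 0 0 0 0")

```text
t: 9.3
tool_pos: [0.3049, 0.3542, 0.1821]
tool_rot: [2.093, -2.342, 0.0]
contact_force: [0.3, -0.5, -1.7]
opening: 0.0228
```

```bash
python3 - <<'E'
from h import *
to([.305,.354,.088],-6.4)
E
```

```text
t 9.30 pos [0.3049 0.3542 0.1821] F [ 0.3 -0.5 -1.7] T [ 0.02  0.09 -0.  ] op 0.0228
tool yaw(-y axis) -6.41 tilt z [-2.e-04 -6.e-04 -1.e+00] y.z 0.0001 x.z 0.0006
shift units [ 0.01 -0.01  3.76]
turn units [ 0.   -0.01 -0.  ]
```

Emit:
step_arm(increments="0 0 0.5 0 0 0;0 0 0.7 0 0 0;0 0 0.7 0 0 0;0 0 0.7 0 0 0;0 0 0.7 0 0 0;0 0 0.46 0 0 0;0 0 0 0 0 0;0 0 0 0 0 0;0 0 0 0 0 0")

```text
t: 10.05
tool_pos: [0.3056, 0.355, 0.0892]
tool_rot: [-2.093, 2.341, -0.0]
contact_force: [-0.3, 1.0, -1.4]
opening: 0.0227
```

```bash
python3 - <<'E'
from h import *
to([.305,.354,.088],-6.4)
for n in('top','side'):grab(n,n+'3.png')
z=load('top3.png');cv2.imwrite('pics/t3c.png',cv2.resize(z['p'][160:280,150:270,::-1],None,fx=5,fy=5,interpolation=2))
s=load('side3.png');cv2.imwrite('pics/s3c.png',cv2.resize(s['p'][210:330,210:360,::-1],None,fx=5,fy=5,interpolation=2))
E
```

```text
t 10.05 pos [0.3056 0.355  0.0892] F [-0.3  1.  -1.4] T [ 0.01  0.1  -0.01] op 0.0227
tool yaw(-y axis) -6.4 tilt z [ 0.0012  0.001  -1.    ] y.z -0.0011 x.z -0.0011
shift units [0.04 0.02 0.05]
turn units [-0.01  0.01  0.  ]
```

View pics/t3c.png

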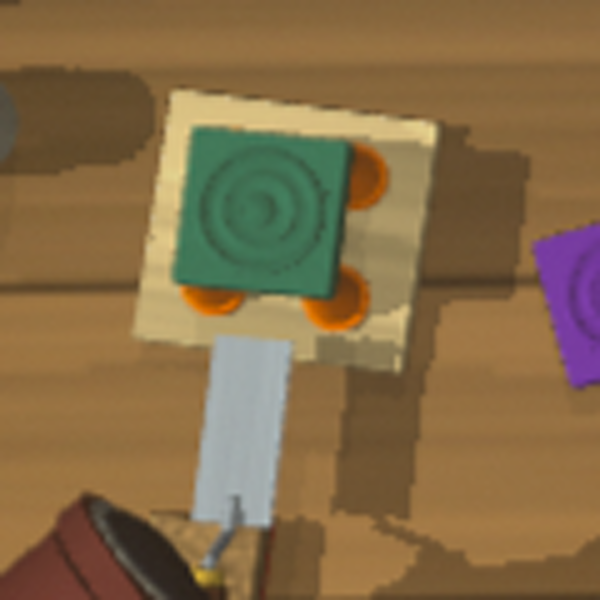

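View pics/s3c.png

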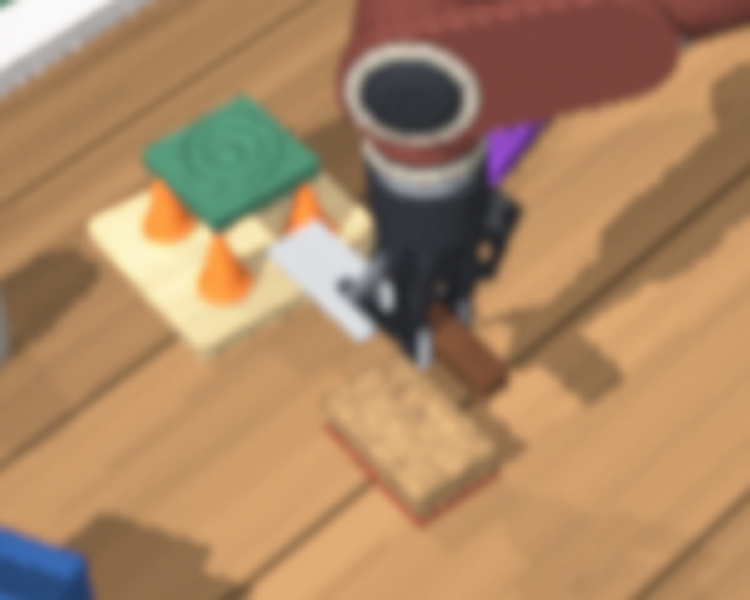

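```bash
python3 - <<'E'
from h import *
z=load('top3.png')
o=ctrl.get_obs()
c=lambda L,k,u,v:[(a/k+u-.5,b/k+v-.5) for a,b in L]
W,L=quad(z,c([(214,336),(292,342),(271,527),(193,520)],5,150,160),[.066]*4,'blade')
Wr,Lr=quad(z,c([(193,126),(352,144),(335,297),(173,282)],5,150,160),[.091,.071,.071,.091],'ros')
mid=(W[0]+W[1])/2; rear=(W[2]+W[3])/2; d=(mid-rear)/np.linalg.norm(mid-rear);n=np.array([-d[1],d[0]])
print('blade yaw',np.degrees(np.arctan2(d[1],d[0])),'tipmid',mid,'expected',o['tool_pos'][:2]+.1593*np.array([np.cos(np.radians(-6.4)),np.sin(np.radians(-6.4))]))
rc=Wr.mean(0);bc=np.array([.5312,.3304])
for nm,q in(('ros',rc),('board',bc)): print(nm,'fwd from blade pt',(q-(mid-.05*d))@d,'left',(q-mid)@n)
E
```

```text
blade 0 rms 0.11 39 ang 83.04
blade 1 rms 0.11 37 ang 173.91
blade 2 rms 0.62 28 ang 84.32
blade 3 rms 0.13 40 ang 173.7
[[0.4667, 0.3587], [0.4613, 0.315], [0.3573, 0.3261], [0.3617, 0.3703]] lens [np.float64(44.0), np.float64(104.7), np.float64(44.4), np.float64(105.6)] ctr [0.4117 0.3425]
ros 0 rms 0.1 38 ang 83.64
ros 1 rms 0.14 29 ang 173.78
ros 2 rms 0.13 33 ang 83.24
ros 3 rms 0.09 40 ang 173.63
[[0.5828, 0.3673], [0.573, 0.2799], [0.4837, 0.2896], [0.494, 0.3772]] lens [np.float64(88.0), np.float64(89.9), np.float64(88.2), np.float64(89.3)] ctr [0.5334 0.3285]
blade yaw -6.197510742830239 tipmid [0.46401416 0.33685839] expected [0.46416988 0.33758031]
ros fwd from blade pt 0.1198531912518448 left -0.0007993850335658267
board fwd from blade pt 0.1174904020472859 left 0.0008324805994790802
```

Emit:
step_arm(increments="0 -0.3 0.03 0 0 0;0 -0.4 0 0 0 0;0 -0.4 0 0 0 0;0 -0.4 0 0 0 0;0 -0.4 0 0 0 0;0 -0.4 0 0 0 0;0 -0.4 0 0 0 0;0 -0.4 0 0 0 0;0 -0.4 0 0 0 0;0 -0.4 0 0 0 0;0 -0.3 0 0 0 0;0 0 0 0 0 0")

```text
t: 11.15
tool_pos: [0.4109, 0.3429, 0.0878]
tool_rot: [-2.093, 2.342, -0.001]
contact_force: [0.2, -0.3, -0.4]
opening: 0.0228
```

Emit:
step_arm(increments="0 -0.2 0 0 0 0;0 -0.08 0 0 0 0;0 0 0 0 0 0;0 0 0 0 0 0;0 0 0 0 0 0")

```text
t: 11.57
tool_pos: [0.416, 0.3423, 0.0875]
tool_rot: [2.095, -2.341, -0.0]
contact_force: [0.1, -0.1, -1.5]
opening: 0.0225
```

```bash
python3 - <<'E'
from h import *
to([.4164,.3415,.088],-6.4)
for n in('top','side'):grab(n,n+'4.png')
z=load('top4.png');cv2.imwrite('pics/t4c.png',cv2.resize(z['p'][160:280,150:270,::-1],None,fx=5,fy=5,interpolation=2))
s=load('side4.png');cv2.imwrite('pics/s4c.png',cv2.resize(s['p'][210:290,210:310,::-1],None,fx=7,fy=7,interpolation=2))
E
```

```text
t 11.57 pos [0.416  0.3423 0.0875] F [ 0.1 -0.1 -1.5] T [0.02 0.11 0.  ] op 0.0225
tool yaw(-y axis) -6.35 tilt z [-2.e-04 -0.e+00 -1.e+00] y.z 0.0002 x.z 0.0
shift units [ 0.03 -0.02 -0.02]
turn units [ 0.   -0.    0.01]
```

View pics/t4c.png

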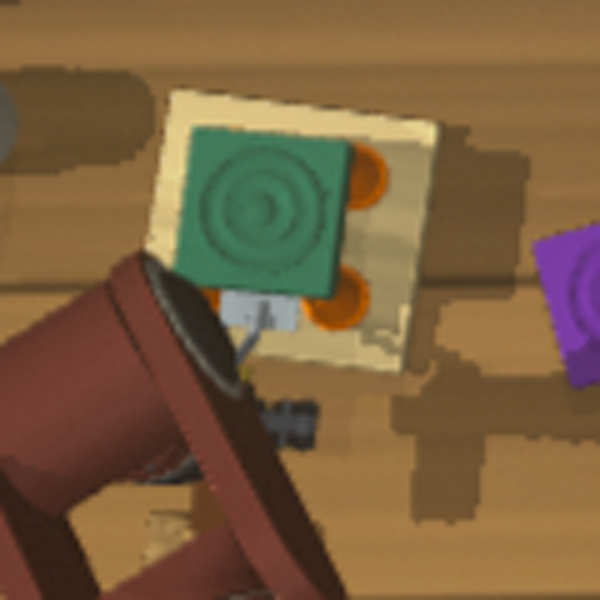

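View pics/s4c.png

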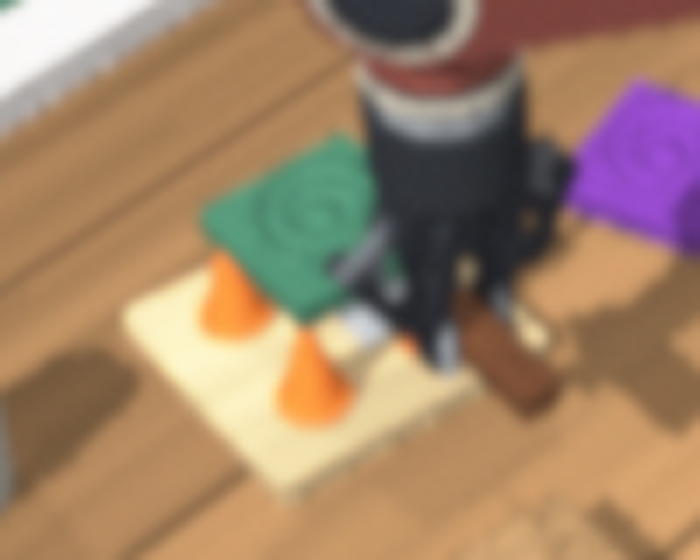

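Emit:
step_arm(increments="0 0 -0.1 0 0 0;0 0 -0.06 0 0 0;0 0 -0.06 0 0 0;0 0 -0.06 0 0 0;0 0 -0.06 0 0 0;0 0 -0.06 0 0 0;0 0 -0.06 0 0 0;0 0 -0.06 0 0 0;0 0 -0.06 0 0 0;0 0 -0.06 0 0 0;0 0 0 0 0 0;0 0 0 0 0 0", newtons=110)

```text
t: 12.67
tool_pos: [0.4164, 0.3423, 0.1037]
tool_rot: [-2.094, 2.341, -0.0]
contact_force: [-0.1, 1.0, -2.2]
opening: 0.0222
```

```bash
python3 - <<'E'
from h import *
to([.4164,.3415,.18],-6.4)
for n in('top','side'):grab(n,n+'5.png')
z=load('top5.png');cv2.imwrite('pics/t5c.png',cv2.resize(z['p'][160:280,150:270,::-1],None,fx=5,fy=5,interpolation=2))
s=load('side5.png');cv2.imwrite('pics/s5c.png',cv2.resize(s['p'][210:290,210:310,::-1],None,fx=7,fy=7,interpolation=2))
E
```

```text
t 12.67 pos [0.4164 0.3423 0.1037] F [-0.1  1.  -2.2] T [ 0.03  0.21 -0.  ] op 0.0222
tool yaw(-y axis) -6.37 tilt z [ 2.e-04  2.e-04 -1.e+00] y.z -0.0002 x.z -0.0002
shift units [ 0.03 -0.01 -3.05]
turn units [-0.  0.  0.]
```

View pics/t5c.png

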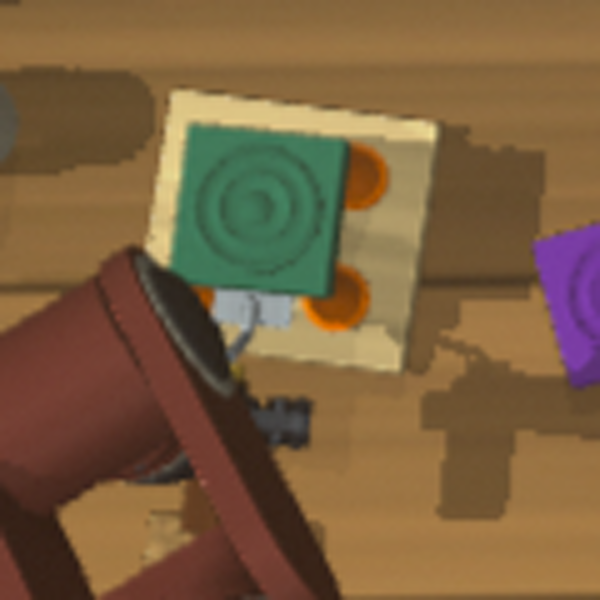

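View pics/s5c.png

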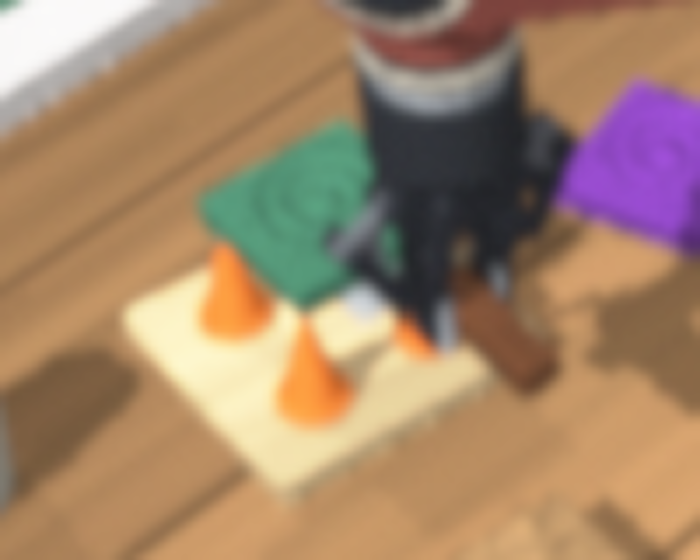

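Emit:
step_arm(increments="0 0 -0.1 0 0 0;0 0 -0.2 0 0 0;0 0 -0.3 0 0 0;0 0 -0.4 0 0 0;0 0 -0.4 0 0 0;0 0 -0.4 0 0 0;0 0 -0.4 0 0 0;0 0 -0.3 0 0 0;0 0 -0.2 0 0 0;0 0 -0.1 0 0 0;0 0 0 0 0 0;0 0 0 0 0 0")

```text
t: 13.77
tool_pos: [0.4161, 0.3422, 0.1732]
tool_rot: [2.094, -2.341, -0.0]
contact_force: [0.2, 0.6, -2.1]
opening: 0.0224
```

Emit:
step_arm(increments="0 0 0 0 0 -0.1;0 0 0 0 0 -0.2;0 0 0 0 0 -0.3;0 0 0 0 0 -0.3;0 0 0 0 0 -0.3;0 0 0 0 0 -0.3;0 0 0 0 0 -0.3;0 0 0 0 0 -0.3;0 0 0 0 0 -0.3;0 0 0 0 0 -0.2;0 0 0 0 0 -0.08;0 0 0 0 0 0")

```text
t: 14.77
tool_pos: [0.4161, 0.3422, 0.1733]
tool_rot: [2.388, -2.04, -0.0]
contact_force: [-0.2, -0.5, -1.9]
opening: 0.0224
```

```bash
python3 - <<'E'
from h import *
d=np.array([np.cos(np.radians(8.95)),np.sin(np.radians(8.95))])
P=np.array([.5771,-.3196])-.118*d;print(P)
to([*P,.18],8.95)
for n in('top','side'):grab(n,n+'6.png')
z=load('top6.png');cv2.imwrite('pics/t6c.png',cv2.resize(z['p'][140:260,150:290,::-1],None,fx=5,fy=5,interpolation=2))
E
```

```text
[ 0.46053671 -0.33795755]
t 14.77 pos [0.4161 0.3422 0.1733] F [-0.2 -0.5 -1.9] T [-0.03  0.2  -0.03] op 0.0224
tool yaw(-y axis) 9.0 tilt z [-5.e-04 -3.e-04 -1.e+00] y.z 0.0005 x.z 0.0002
shift units [27.15  2.5  -0.26]
turn units [ 0.01 -0.    0.01]
```

View pics/t6c.png

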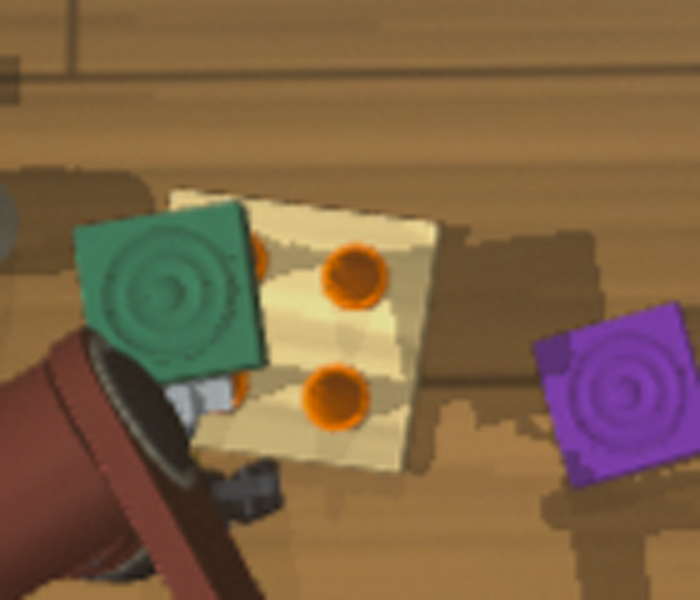

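Emit:
step_arm(increments="0.1 0.01 0 0 0 0;0.2 0.02 0 0 0 0;0.3 0.03 0 0 0 0;0.4 0.04 0 0 0 0;0.5 0.05 0 0 0 0;0.6 0.05 0 0 0 0;0.7 0.065 0 0 0 0;0.7 0.065 0 0 0 0;0.7 0.065 0 0 0 0;0.7 0.065 0 0 0 0;0.7 0.065 0 0 0 0;0.7 0.065 0 0 0 0")

```text
t: 15.87
tool_pos: [0.4261, 0.1825, 0.1736]
tool_rot: [2.388, -2.041, 0.001]
contact_force: [0.6, -0.6, -2.3]
opening: 0.0224
```

Emit:
step_arm(increments="0.7 0.065 0 0 0 0;0.7 0.065 0 0 0 0;0.7 0.065 0 0 0 0;0.7 0.065 0 0 0 0;0.7 0.065 0 0 0 0;0.7 0.065 0 0 0 0;0.7 0.065 0 0 0 0;0.7 0.065 0 0 0 0;0.7 0.065 0 0 0 0;0.7 0.065 0 0 0 0;0.7 0.065 0 0 0 0;0.7 0.065 0 0 0 0")

```text
t: 16.87
tool_pos: [0.4391, -0.0278, 0.1736]
tool_rot: [2.387, -2.041, 0.001]
contact_force: [1.2, 0.9, -2.5]
opening: 0.0223
```

Emit:
step_arm(increments="0.7 0.065 0 0 0 0;0.7 0.065 0 0 0 0;0.7 0.065 0 0 0 0;0.7 0.065 0 0 0 0;0.7 0.065 0 0 0 0;0.7 0.065 0 0 0 0;0.7 0.065 0 0 0 0;0.7 0.065 0 0 0 0;0.7 0.065 0 0 0 0;0.7 0.065 0 0 0 0;0.7 0.065 0 0 0 0;0.7 0.065 0 0 0 0")

```text
t: 17.87
tool_pos: [0.4523, -0.2382, 0.1736]
tool_rot: [2.387, -2.041, 0.0]
contact_force: [-0.3, -0.6, -2.2]
opening: 0.0224
```

Emit:
step_arm(increments="0.7 0.065 0 0 0 0;0.7 0.065 0 0 0 0;0.6 0.05 0 0 0 0;0.55 0.05 0 0 0 0;0.5 0.05 0 0 0 0;0.4 0.04 0 0 0 0;0.3 0.03 0 0 0 0;0.2 0.02 0 0 0 0;0.1 0.01 0 0 0 0;0 0 0 0 0 0;0 0 0 0 0 0;0 0 0 0 0 0")

```text
t: 18.87
tool_pos: [0.4598, -0.3375, 0.1735]
tool_rot: [-2.389, 2.04, 0.001]
contact_force: [-0.5, -0.1, -2.3]
opening: 0.0221
```

```bash
python3 - <<'E'
from h import *
to([.4605,-.3380,.18],8.95)
for n in('top','side'):grab(n,n+'7.png')
z=load('top7.png');cv2.imwrite('pics/t7c.png',cv2.resize(z['p'][130:250,350:490,::-1],None,fx=5,fy=5,interpolation=2))
s=load('side7.png');cv2.imwrite('pics/s7c.png',cv2.resize(s['p'][90:210,310:450,::-1],None,fx=5,fy=5,interpolation=2))
E
```

```text
t 18.87 pos [ 0.4598 -0.3375  0.1735] F [-0.5 -0.1 -2.3] T [-0.05  0.17  0.01] op 0.0221
tool yaw(-y axis) 9.02 tilt z [-2.e-04  4.e-04 -1.e+00] y.z 0.0001 x.z -0.0004
shift units [ 0.03 -0.02 -0.26]
turn units [0.   0.   0.01]
```

View pics/t7c.png

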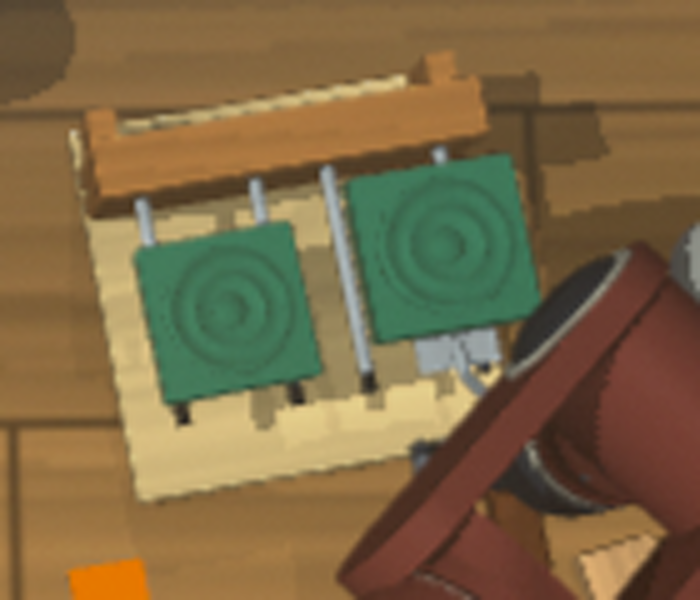

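View pics/s7c.png

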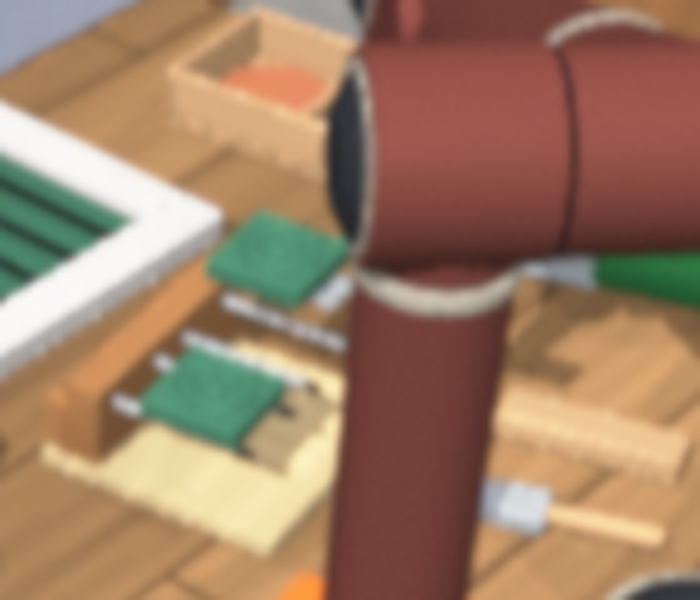

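```bash
python3 - <<'E'
from h import *
z=load('top7.png')
c=lambda L,k,u,v:[(a/k+u-.5,b/k+v-.5) for a,b in L]
W,L=quad(z,c([(347,180),(511,154),(541,300),(377,341)],5,350,130),[.1704,.1704,.1504,.1504],'ros')
e=W.mean(0)-[.5771,-.3196];d=np.array([.98782,.15558]);print('err along',e@d,'left',e@[-d[1],d[0]])
E
```

```text
ros 0 rms 0.16 34 ang 99.14
ros 1 rms 0.13 39 ang 8.73
ros 2 rms 0.25 36 ang 102.06
ros 3 rms 0.26 28 ang 8.75
[[0.612, -0.2664], [0.6265, -0.3563], [0.5402, -0.3696], [0.5212, -0.2804]] lens [np.float64(91.1), np.float64(87.3), np.float64(91.2), np.float64(91.9)] ctr [ 0.575  -0.3182]
err along -0.0018966053684668824 left 0.00172526523806494
```

Emit:
step_arm(increments="0.05 -0.04 0.1 0 0 0;0 0 0.2 0 0 0;0 0 0.3 0 0 0;0 0 0.3 0 0 0;0 0 0.3 0 0 0;0 0 0.3 0 0 0;0 0 0.3 0 0 0;0 0 0.3 0 0 0;0 0 0.2 0 0 0;0 0 0.1 0 0 0;0 0 0 0 0 0;0 0 0 0 0 0")

```text
t: 19.97
tool_pos: [0.4611, -0.3392, 0.1137]
tool_rot: [2.389, -2.041, 0.0]
contact_force: [-1.3, 0.1, -1.7]
opening: 0.0222
```

```bash
python3 - <<'E'
from h import *
to([.4605,-.3380,.1011],8.95)
for n in('top','side'):grab(n,n+'8.png')
z=load('top8.png');cv2.imwrite('pics/t8c.png',cv2.resize(z['p'][130:250,350:490,::-1],None,fx=5,fy=5,interpolation=2))
s=load('side8.png');cv2.imwrite('pics/s8c.png',cv2.resize(s['p'][110:210,310:410,::-1],None,fx=6,fy=6,interpolation=2))
E
```

```text
t 19.97 pos [ 0.4611 -0.3392  0.1137] F [-1.3  0.1 -1.7] T [-0.04  0.17 -0.05] op 0.0222
tool yaw(-y axis) 8.98 tilt z [ 2.e-04 -2.e-04 -1.e+00] y.z -0.0001 x.z 0.0002
shift units [-0.05  0.02  0.5 ]
turn units [-0.   -0.    0.01]
```

View pics/t8c.png

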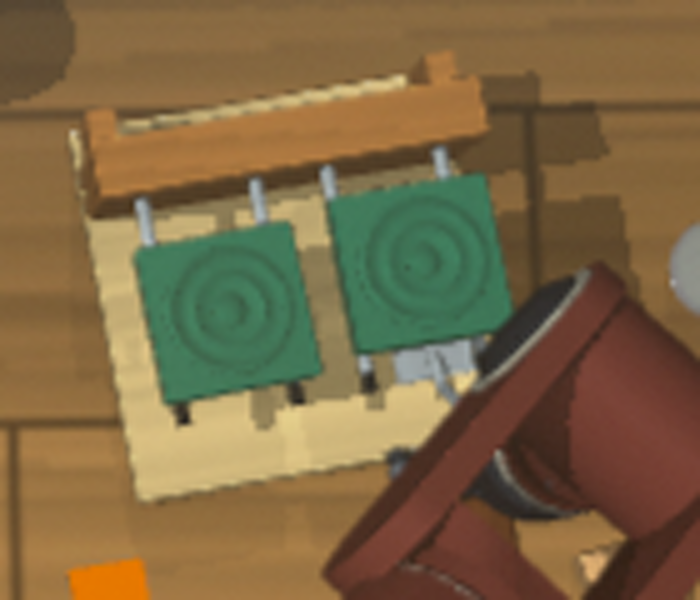

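View pics/s8c.png

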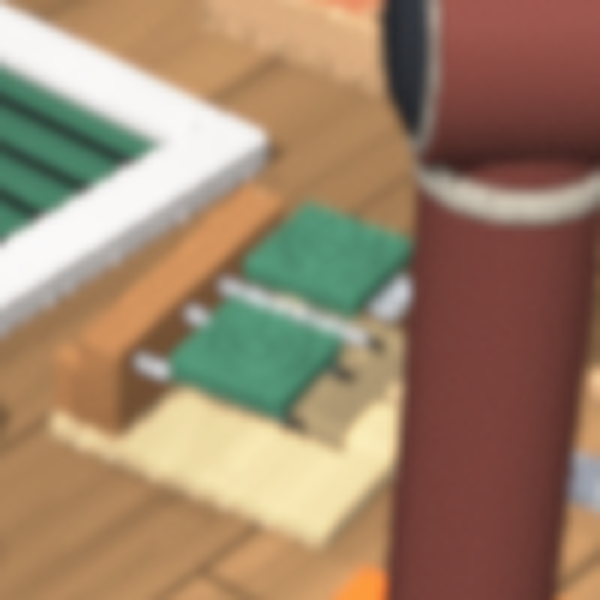

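```bash
python3 - <<'E'
from h import *
z=load('top8.png')
c=lambda L,k,u,v:[(a/k+u-.5,b/k+v-.5) for a,b in L]
h=.1137-.0231
W,L=quad(z,c([(329,198),(486,174),(511,326),(356,353)],5,350,130),[h+.02,h+.02,h,h],'ros',trim=.2)
e=W.mean(0)-[.5771,-.3196];d=np.array([.98782,.15558]);print('err along',e@d,'left',e@[-d[1],d[0]])
E
```

```text
ros 0 rms 0.21 29 ang 99.86
ros 1 rms 0.1 38 ang 8.52
ros 2 rms 0.19 40 ang 100.18
ros 3 rms 0.05 40 ang 8.88
[[0.6133, -0.2711], [0.6284, -0.3581], [0.5396, -0.3714], [0.5241, -0.2851]] lens [np.float64(88.3), np.float64(89.8), np.float64(87.7), np.float64(90.3)] ctr [ 0.5764 -0.3214]
err along -0.000997951507268256 left -0.0016712476574500883
```

Emit:
step_arm(increments="-0.04 0 0.05 0 0 0;0 0 0.08 0 0 0;0 0 0.08 0 0 0;0 0 0.06 0 0 0;0 0 0.05 0 0 0;0 0 0.04 0 0 0;0 0 0.03 0 0 0;0 0 0.03 0 0 0;0 0 0.03 0 0 0;0 0 0.03 0 0 0;0 0 0.03 0 0 0;0 0 0.03 0 0 0")

```text
t: 21.07
tool_pos: [0.461, -0.3382, 0.1003]
tool_rot: [-2.388, 2.041, -0.001]
contact_force: [0.0, -0.3, -2.2]
opening: 0.022
```

Emit:
step_arm(increments="0 0 0.03 0 0 0;0 0 0.03 0 0 0;0 0 0.04 0 0 0;0 0 0.06 0 0 0;0 0 0.06 0 0 0;0 0 0.06 0 0 0;0 0 0.04 0 0 0;0 0 0 0 0 0;0 0 0 0 0 0;0 0 0 0 0 0")

```text
t: 21.9
tool_pos: [0.4609, -0.3381, 0.0921]
tool_rot: [-2.389, 2.041, -0.0]
contact_force: [0.3, 1.2, -1.6]
opening: 0.022
```

```bash
python3 - <<'E'
from h import *
to([.4605,-.3380,.093],8.95)
for n in('top','side'):grab(n,n+'9.png')
z=load('top9.png');cv2.imwrite('pics/t9c.png',cv2.resize(z['p'][130:250,350:490,::-1],None,fx=5,fy=5,interpolation=2))
s=load('side9.png');cv2.imwrite('pics/s9c.png',cv2.resize(s['p'][110:210,310:410,::-1],None,fx=6,fy=6,interpolation=2))
c=lambda L,k,u,v:[(a/k+u-.5,b/k+v-.5) for a,b in L]
W,L=quad(z,c([(327,201),(482,176),(507,326),(353,353)],5,350,130),[.098,.098,.078,.078],'ros',trim=.2)
e=W.mean(0)-[.5771,-.3196];d=np.array([.98782,.15558]);print('err along',e@d,'left',e@[-d[1],d[0]])
E
```

```text
t 21.90 pos [ 0.4609 -0.3381  0.0921] F [ 0.3  1.2 -1.6] T [ 0.01  0.09 -0.01] op 0.0220
tool yaw(-y axis) 8.98 tilt z [ 1.e-04 -0.e+00 -1.e+00] y.z -0.0001 x.z 0.0
shift units [-0.01  0.01 -0.04]
turn units [-0.   -0.    0.01]
ros 0 rms 0.26 34 ang 99.98
ros 1 rms 0.11 40 ang 8.45
ros 2 rms 0.46 39 ang 104.49
ros 3 rms 0.1 38 ang 8.13
[[0.6131, -0.2707], [0.6283, -0.3573], [0.5416, -0.3702], [0.5194, -0.2841]] lens [np.float64(87.9), np.float64(87.7), np.float64(88.9), np.float64(94.7)] ctr [ 0.5756 -0.3206]
err along -0.0016324797655281648 left -0.0007679343863728257
```

View pics/t9c.png

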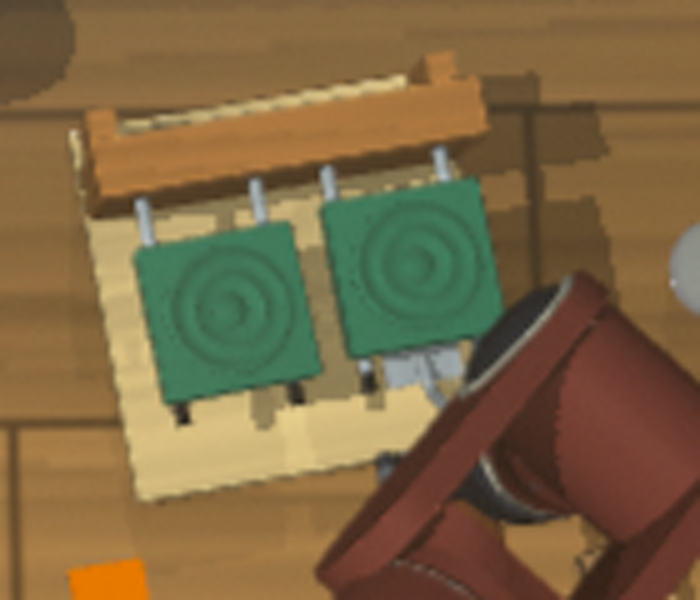

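View pics/s9c.png

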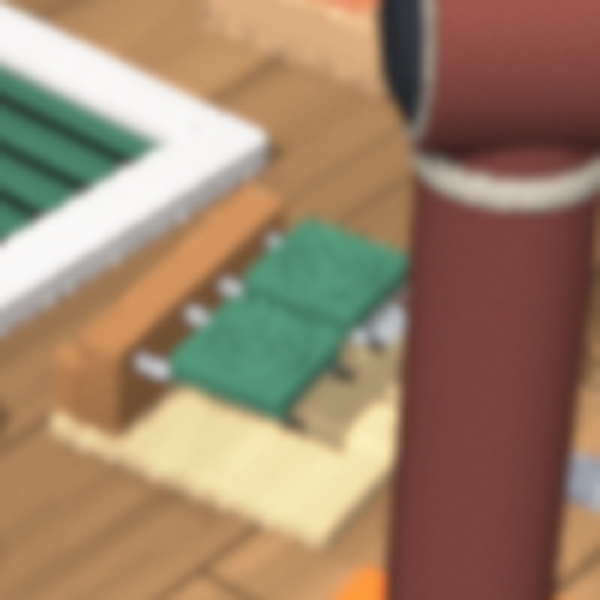

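Emit:
step_arm(increments="0 0.1 0 0 0 0;0 0.2 0 0 0 0;0 0.4 0 0 0 0;0 0.6 0 0 0 0;0 0.6 0 0 0 0;0 0.6 0 0 0 0;0 0.6 0 0 0 0;0 0.6 0 0 0 0;0 0.6 0 0 0 0;0 0.6 0 0 0 0;0 0.6 0 0 0 0;0 0.3 0 0 0 0")

```text
t: 23.0
tool_pos: [0.3152, -0.3609, 0.0919]
tool_rot: [2.387, -2.043, -0.001]
contact_force: [0.0, -0.3, -1.1]
opening: 0.0225
```

Emit:
step_arm(increments="0 0 0 0 0 0;0 0 0 0 0 0")

```text
t: 23.17
tool_pos: [0.3172, -0.3609, 0.0922]
tool_rot: [-2.387, 2.042, -0.001]
contact_force: [-0.1, -0.4, -1.2]
opening: 0.0221
```

```bash
python3 - <<'E'
from h import *
to([.4605,-.3380,.093],8.95)
for n in('top','side'):grab(n,n+'10.png')
z=load('top10.png');cv2.imwrite('pics/t10c.png',cv2.resize(z['p'][130:250,350:490,::-1],None,fx=5,fy=5,interpolation=2))
E
```

```text
t 23.17 pos [ 0.3172 -0.3609  0.0922] F [-0.1 -0.4 -1.2] T [-0.04  0.02  0.01] op 0.0221
tool yaw(-y axis) 8.9 tilt z [ 7.e-04 -3.e-04 -1.e+00] y.z -0.0007 x.z 0.0004
shift units [-0.02 -5.81 -0.03]
turn units [-0.01 -0.   -0.01]
```

View pics/t10c.png

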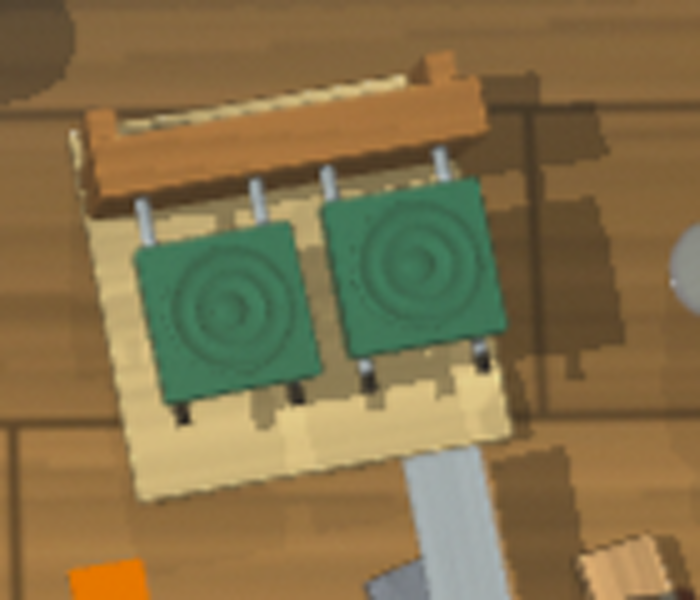

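View pics/side10.png

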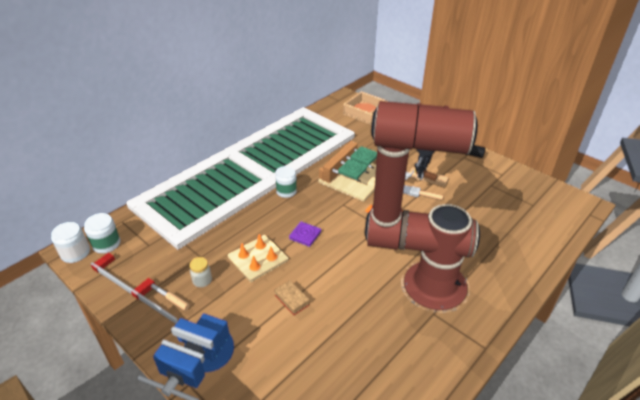

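```bash
python3 - <<'E'
from h import *
z=load('top10.png')
c=lambda L,k,u,v:[(a/k+u-.5,b/k+v-.5) for a,b in L]
W,L=quad(z,c([(322,202),(480,178),(506,329),(350,356)],5,350,130),[.098,.098,.078,.078],'ros',trim=.1)
e=W.mean(0)-[.5771,-.3196];d=np.array([.98782,.15558]);print('err along',e@d,'left',e@[-d[1],d[0]])
W,L=quad(z,c([(135,250),(291,222),(322,372),(165,405)],5,350,130),[.098,.098,.078,.078],'dry',trim=.1)
to([.4504,.008,.16],-16.8)
E
```

```text
ros 0 rms 0.37 32 ang 99.44
ros 1 rms 0.11 40 ang 8.34
ros 2 rms 0.22 33 ang 98.9
ros 3 rms 0.09 38 ang 8.58
[[0.6135, -0.2704], [0.628, -0.3575], [0.5395, -0.3705], [0.5259, -0.2836]] lens [np.float64(88.3), np.float64(89.4), np.float64(87.9), np.float64(88.6)] ctr [ 0.5767 -0.3205]
err along -0.0005034091508701356 left -0.0008171697865231879
dry 0 rms 0.11 34 ang 100.13
dry 1 rms 0.1 37 ang 10.05
dry 2 rms 0.18 34 ang 100.69
dry 3 rms 0.07 40 ang 10.23
[[0.589, -0.1628], [0.6047, -0.2507], [0.5171, -0.2662], [0.5006, -0.1788]] lens [np.float64(89.3), np.float64(89.0), np.float64(89.0), np.float64(89.9)] ctr [ 0.5528 -0.2147]
t 23.27 pos [ 0.3179 -0.3608  0.0922] F [-0.9  0.1 -1.3] T [-0.05  0.07 -0.01] op 0.0221
tool yaw(-y axis) 8.99 tilt z [ 5.e-04 -2.e-04 -1.e+00] y.z -0.0005 x.z 0.0003
shift units [-13.74  -7.54  -2.71]
turn units [-0.01 -0.    4.5 ]
```

Emit:
step_arm(increments="0 0 -0.4 0 0 0;0 0 -0.8 0 0 0;0 0 -0.8 0 0 0;0 0 -0.8 0 0 0;0 0 -0.8 0 0 0;0 0 -0.3 0 0 0.3;0 0 0 0 0 0.7;0 0 0 0 0 0.7;0 0 0 0 0 0.7;0 0 0 0 0 0.7;0 0 0 0 0 0.7;0 0 0 0 0 0.7")

```text
t: 24.27
tool_pos: [0.3183, -0.3607, 0.1904]
tool_rot: [-1.87, 2.524, -0.001]
contact_force: [-0.2, -0.2, -1.4]
opening: 0.0224
```

```bash
python3 - <<'E'
from h import *
to([.37,-.04,.19],-16.8)
E
```

```text
t 24.27 pos [ 0.3183 -0.3607  0.1904] F [-0.2 -0.2 -1.4] T [0.01 0.08 0.05] op 0.0224
tool yaw(-y axis) -16.93 tilt z [ 5.e-04 -4.e-04 -1.e+00] y.z -0.0006 x.z 0.0002
shift units [-1.287e+01  1.760e+00  1.000e-02]
turn units [-0.01 -0.   -0.02]
```

Emit:
step_arm(increments="-0.4 0.05 0 0 0 0;-0.8 0.11 0 0 0 0;-0.8 0.11 0 0 0 0;-0.8 0.11 0 0 0 0;-0.8 0.11 0 0 0 0;-0.8 0.11 0 0 0 0;-0.8 0.11 0 0 0 0;-0.8 0.11 0 0 0 0;-0.8 0.11 0 0 0 0;-0.8 0.11 0 0 0 0;-0.8 0.11 0 0 0 0;-0.8 0.11 0 0 0 0")

```text
t: 25.27
tool_pos: [0.354, -0.1297, 0.1901]
tool_rot: [-1.876, 2.519, -0.0]
contact_force: [1.0, -0.7, -0.8]
opening: 0.0226
```

Emit:
step_arm(increments="-0.8 0.11 0 0 0 0;-0.8 0.11 0 0 0 0;-0.8 0.11 0 0 0 0;-0.8 0.11 0 0 0 0;-0.4 0.05 0 0 0 0;-0.1 0.05 0 0 0 0;0 0 0 0 0 0;0 0 0 0 0 0")

```text
t: 25.93
tool_pos: [0.3676, -0.039, 0.1898]
tool_rot: [1.875, -2.521, 0.001]
contact_force: [0.2, -0.5, -0.6]
opening: 0.0223
```

```bash
python3 - <<'E'
from h import *
to([.4511,.0084,.06],-16.8)
E
```

```text
t 25.93 pos [ 0.3676 -0.039   0.1898] F [ 0.2 -0.5 -0.6] T [ 0.02  0.06 -0.02] op 0.0223
tool yaw(-y axis) -16.72 tilt z [ 2.e-04 -3.e-04 -1.e+00] y.z -0.0003 x.z 0.0002
shift units [-2.78 -2.65  5.19]
turn units [-0.   -0.    0.01]
```

Emit:
step_arm(increments="-0.38 -0.35 0 0 0 0;-0.6 -0.6 0 0 0 0;-0.6 -0.6 0 0 0 0;-0.6 -0.6 0 0 0 0;-0.6 -0.5 0.4 0 0 0;0 0 0.8 0 0 0;0 0 0.8 0 0 0;0 0 0.8 0 0 0;0 0 0.8 0 0 0;0 0 0.8 0 0 0;0 0 0.6 0 0 0;0 0 0 0 0 0")

```text
t: 26.93
tool_pos: [0.4483, 0.0079, 0.0609]
tool_rot: [1.868, -2.519, -0.008]
contact_force: [0.0, 0.2, -1.3]
opening: 0.0227
```

Emit:
step_arm(increments="0 0 0.2 0 0 0;0 0 0 0 0 0;0 0 0 0 0 0")

```text
t: 27.18
tool_pos: [0.452, 0.008, 0.0606]
tool_rot: [-1.872, 2.522, -0.002]
contact_force: [0.1, -0.4, -0.6]
opening: 0.0225
```

```bash
python3 - <<'E'
from h import *
to([.4511,.0084,.0256],-16.8)
grab('top','top11.png');z=load('top11.png');cv2.imwrite('pics/t11c.png',cv2.resize(z['p'][140:290,240:400,::-1],None,fx=4,fy=4,interpolation=2))
E
```

```text
t 27.18 pos [0.452  0.008  0.0606] F [ 0.1 -0.4 -0.6] T [ 0.04  0.1  -0.02] op 0.0225
tool yaw(-y axis) -16.83 tilt z [ 1.7e-03 -2.0e-04 -1.0e+00] y.z -0.0017 x.z -0.0003
shift units [-0.    0.04  1.4 ]
turn units [-0.02  0.   -0.  ]
```

View pics/t11c.png

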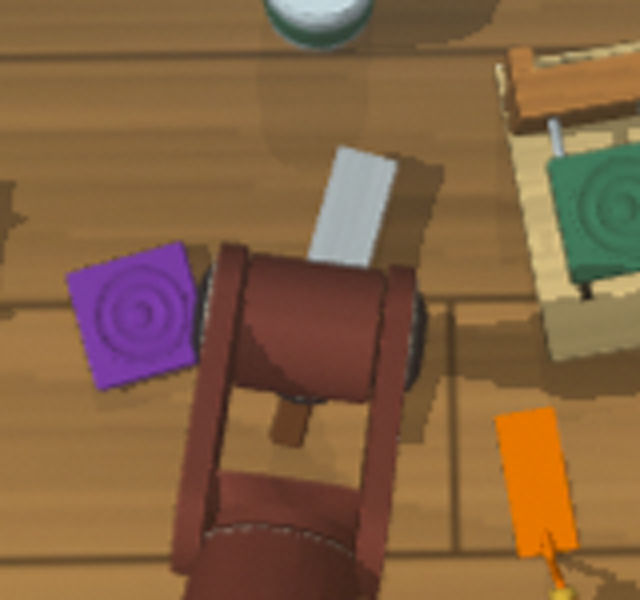

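Emit:
step_arm(increments="0 0 0.2 0 0 0;0 0 0.3 0 0 0;0 0 0.3 0 0 0;0 0 0.2 0 0 0;0 0 0.1 0 0 0;0 0 0.05 0 0 0;0 0 0.05 0 0 0;0 0 0.05 0 0 0;0 0 0.05 0 0 0;0 0 0.05 0 0 0;0 0 0 0 0 0;0 0 0 0 0 0")

```text
t: 28.23
tool_pos: [0.4514, 0.0084, 0.0259]
tool_rot: [-1.873, 2.522, -0.0]
contact_force: [-0.5, -0.7, -0.6]
opening: 0.0222
```

```bash
python3 - <<'E'
from h import *
to([.4511,.0084,.0256],-16.8)
E
```

```text
t 28.23 pos [0.4514 0.0084 0.0259] F [-0.5 -0.7 -0.6] T [0.01 0.07 0.03] op 0.0222
tool yaw(-y axis) -16.8 tilt z [ 3.e-04 -0.e+00 -1.e+00] y.z -0.0003 x.z -0.0001
shift units [0.   0.01 0.01]
turn units [-0.  0. -0.]
```

Emit:
step_arm(increments="0 0 0.02 0 0 0;0 0 0.02 0 0 0;0 0 0 0 0 0;0 0 0 0 0 0")

```text
t: 28.57
tool_pos: [0.4513, 0.0084, 0.0257]
tool_rot: [1.873, -2.522, -0.001]
contact_force: [-4.7, 0.9, 6.7]
opening: 0.0221
```

Blade is on the bench. Open only partly (purple nearby) and rise.

Emit:
step_arm(increments="0 0 0 0 0 0;0 0 0 0 0 0;0 0 0 0 0 0;0 0 0 0 0 0;0 0 0 0 0 0;0 0 -0.2 0 0 0;0 0 -0.5 0 0 0;0 0 -0.8 0 0 0;0 0 -0.8 0 0 0;0 0 -0.8 0 0 0;0 0 -0.8 0 0 0;0 0 -0.8 0 0 0", fingers=0.2)

```text
t: 29.57
tool_pos: [0.4511, 0.0084, 0.1436]
tool_rot: [-1.873, 2.522, -0.0]
contact_force: [0.9, -0.3, 0.1]
opening: 0.0511
```

Emit:
step_arm(increments="0 0.3 -0.8 0 0 0;0 0.5 -0.8 0 0 0;0 0.5 -0.6 0 0 0;0 0.5 0 0 0 0;0 0.5 0 0 0 0;0 0.3 0 0 0 0;0 0 0 0 0 0;0 0 0 0 0 0")

```text
t: 30.23
tool_pos: [0.389, 0.0272, 0.1973]
tool_rot: [-1.873, 2.522, -0.001]
contact_force: [0.2, -0.6, 0.2]
opening: 0.0513
```

```bash
python3 - <<'E'
from h import *
to([.4511,.0084,.2],-16.8)
for n in('top','side'):grab(n,n+'12.png')
a=load('top0.png')['p'].astype(int);z=load('top12.png');
c=lambda L,k,u,v:[(a/k+u-.5,b/k+v-.5) for a,b in L]
quad(z,c([(322,202),(480,178),(506,329),(350,356)],5,350,130),[.098,.098,.078,.078],'ros',trim=.1)
E
```

```text
t 30.23 pos [0.389  0.0272 0.1973] F [ 0.2 -0.6  0.2] T [ 0.05  0.03 -0.05] op 0.0513
tool yaw(-y axis) -16.79 tilt z [ 7.e-04 -1.e-04 -1.e+00] y.z -0.0007 x.z -0.0001
shift units [ 0.   -2.59 -0.11]
turn units [-0.01  0.    0.  ]
ros 0 rms 0.27 33 ang 99.22
ros 1 rms 0.12 40 ang 8.31
ros 2 rms 0.23 33 ang 98.68
ros 3 rms 0.09 39 ang 8.48
[[0.6136, -0.2705], [0.6278, -0.3576], [0.5394, -0.3705], [0.5261, -0.2835]] lens [np.float64(88.2), np.float64(89.4), np.float64(88.0), np.float64(88.5)] ctr [ 0.5767 -0.3205]
```

View pics/top12.png

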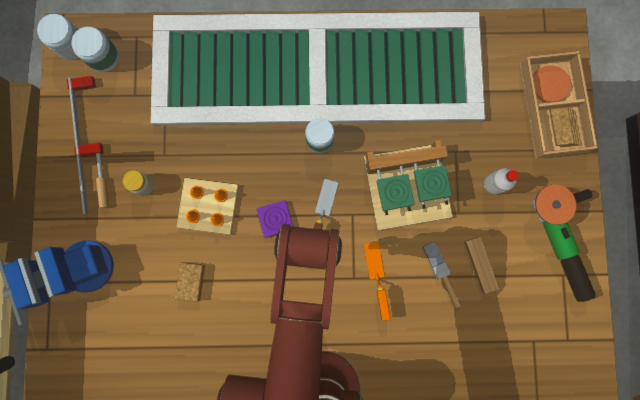

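View pics/side12.png

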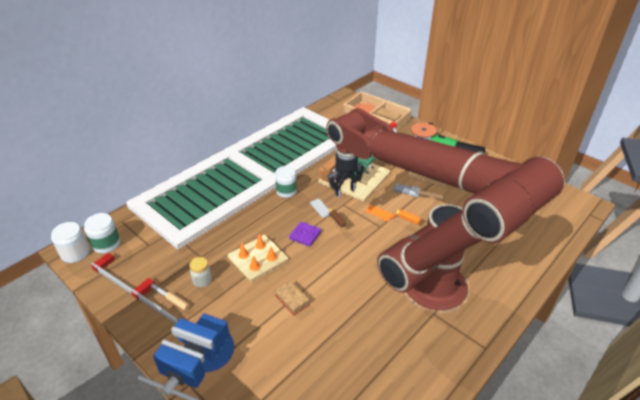

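The top view shows the rosette in the right-hand bay at (432,184), the trowel flat at (325,200), and the other objects where they were. The side view shows the trowel flat at (330,213).

```bash
python3 -c "
from h import *
print(ctrl.finish_job())"
```

```text
the job is handed in; nothing more can be done
None
```

The job is done and handed in at about 30.4 s of the 72 s allowed. I took the trowel by its handle and slid the blade under the rosette between the cones. I then lifted the rosette, carried it level to the rack and lowered it slowly onto the two rods of the empty bay. After drawing the blade straight out, I laid the trowel flat at its original spot and opened and raised the gripper clear.

**Rosette position:** in the last top view its centre is within about 1 mm of the bay centre. Its sides are about 0.3–0.5° off the rods, though one edge line fitted less cleanly than the others.

**Other objects:** the dry rosette measured the same before and after I drew the blade out. By eye in both cameras, everything else looked unmoved.

**Forces:** the highest reading was about 8 N, when I set the trowel down on the bench. At the end nothing was touching the arm.

**Disagreements:** the side camera's positions differed from the top camera's by a few mm, and by more on some of the rack rods. I trusted the top camera, because it matched the given sizes and the arm's own readings. Some fits were poor where the arm hid an edge, so I set those aside and measured again once the view was clear.

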